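# Pour the used batteries under the low shelf and log them

## Task

Pour all three used batteries from the scoop-shaped cup into the open bin under the low shelf: tip them out of the cup without fingering them, and do not bang the cup against shelf or bin. Then stand the empty cup upright and level on the middle of the cork mat. Finally log the drop: push the spring-centred paddle at the shelf's right-hand front corner well over to the left (towards the bin, not the other way), hold it there for about a second and let it spring back; leave everything else on the desk where it is.

Things in the scene. Friction and masses are not known exactly. Their poses are not given: they have to be found in the camera images.
- station: Fixed battery station: shelf, bin below it, paddle pod. Origin on the table under the middle of the shelf's front edge; x points in under the shelf (away from the robot), y left. Shelf board: x 0 to 110, y -160 to 160 mm, underside 165, top 180 mm above the table, on 15 mm end panels, open in front and behind. Goods on it reach 300 mm above the table, 18 mm back from its front edge.
- bin_floor (a point): Middle of the inner floor of the fixed open-topped bin under the shelf, 4 mm above the table, station's axes. Bin outside: 140 mm (x) by 146 mm (y), walls 4 mm, its front face 36 mm behind the shelf's front edge (so its rear part sticks out behind the shelf); front and side rims 65 mm, back wall 90 mm above the table.
- shelf_edge (a point): Middle of the shelf's lower front edge, 165 mm above the table.
- cup: Steel scoop cup, open at its mouth (+x end) and top. Origin under its foot, z up. Trough 125 mm long, 62 wide (56 inside), walls 3 mm thick, 33 high; rear end at x -55, 6 mm up. Its floor rises 12 degrees to the lipless mouth: batteries stay at the rear while level, roll out when tipped mouth-down well over 12 degrees (34 empties it). Foot x -70 to 20 mm, 50 wide. About 0.16 kg.
- cup_handle (a point): Place to grip, on the handle's centre line, 60 mm from its root (cup frame x -112, y 0, z 58 mm). The handle is a straight bar with parallel sides, 20 mm wide (y), 14 mm thick, in the cup's mid-plane, from x -60, z 28 mm back (-x) and up at 30 degrees above level for 88 mm.
- cup_lip (a point): Middle of the mouth edge of the trough's floor (cup frame x 67, y 0, z 35 mm), over which the batteries roll out; the side walls stand 30 mm above it.
- cell0: Used AA battery, 14.5 mm diameter, 50 mm long, lying across the cup (its y is its length); origin at its centre. Number 1 from the rear. About 23 g.
- cell1: Used AA battery, 14.5 mm diameter, 50 mm long, lying across the cup (its y is its length); origin at its centre. Number 2 from the rear. About 23 g.
- cell2: Used AA battery, 14.5 mm diameter, 50 mm long, lying across the cup (its y is its length); origin at its centre. Number 3 from the rear. About 23 g.
- mat: Cork mat fixed on the table, 130 x 100 mm, 3 mm thick; origin under its centre, x along its length.
- paddle (a joint): Spring-centred paddle switch: 0 upright at rest, positive towards the bin (station +y, the robot's left), stops at +-0.55 rad; spring 0.25 N m/rad, so about 3 N at the tip for 0.5 rad.
- paddle_tip (a point): Middle of the paddle's top edge, 98 mm above the table and 48 mm above its hinge (along station x). Paddle 26 mm wide (x), 7 mm thick (y), on a fixed pod (60 x 55 mm, 50 mm tall) in front of the shelf's right end, centred at station x -55, y -180 mm.
- stapler: Stapler, 130 x 34 mm, 50 mm tall; a bystander in front of the shelf. Origin under its middle.
- staple_box: Small carton 60 x 45 mm, 30 mm tall; bystander.
- stamp: Round hand stamp, 40 mm across, 58 mm tall; bystander.
- punch: Hole punch, 110 x 85 mm, 82 mm tall; bystander on the left.
- mug: Mug, 80 mm across (handle 30 mm more), 90 mm tall; bystander on the right.
- tape: Tape dispenser, 130 x 50 mm, 80 mm tall; bystander at the right rear.
- glue: Glue bottle, 48 mm across, 110 mm tall; bystander at the left rear.
Things that resemble listed ones, but are neither listed nor needed, are in the scene too. There is more than one size of the cup; the job needs the largest.

How it is judged:
By the outcome, as a careful person would: the job done as asked, in the order asked, and still so for the second after the job is handed in, with the robot touching nothing.
It also fails if it takes over 72 s, if anything falls off the work surface, if the arm or the gripper's body presses on something with over 40 N, if the wrist force passes 120 N, or if a joint passes its speed limit or range.

## Robot

A 6-joint arm with a two-finger parallel gripper is mounted at the origin on the work surface. World frame = base frame: x ahead of the robot, y to its left, z up, the work surface at z = 0. Lengths are in m, angles in rad, forces in N, time in s.
With the tool pointing down it reaches from about 0.425 to 0.95 m from the base axis. Payload 3.5 kg.
Tool frame: the origin (TCP) lies midway between the tips of the shut fingers; the grasp point (between the pads) lies 19 mm behind it; x points along the fingers, z is the direction in which the jaws open and shut, and the axes are right-handed (so a half turn about x gives the same grasp; the last joint's range is limited). The gripper opens to 85 mm and grips with 20 to 120 N. Pads are 22 mm wide; open, the fingers measure 114 mm over their backs; the gripper's body (76 mm by 85 mm) begins 54 mm behind the grasp point. The pads swing forward as they close: fully open they stand 13 mm farther back than shut.
Start: joints at [0.984, 0.286, 1.577, -0, 1.279, -0.15], TCP at [0.286, 0.612, 0.231] pointing down, gripper open.
Joint ranges: [-2.77, 2.77], [-0.9, 2.22], [0.21, 2.48], [-1.53, 4.67], [0.24, 2.81], [-2.84, 2.84]. Speed limits (rad/s): [2.79, 2.79, 3.14, 3.14, 3.14, 3.14].

## Interface

Orientations are given as a unit quaternion [x, y, z, w].
In Python, from plant import readout, eyes, ctrl gives the robot as it stands.
- The arm moves only by the tool move_arm, never from a script. Its argument "commands" is a list of rows, each a list of 7 numbers: the turn, a rotation vector about the world's x, y, z in rad, then the shift along the world's x, y, z in mm, then the closure in counts, from 0 (fully open) to 255 (shut). A call has 1 to 12 rows; each row is the pose to reach, as a shift and turn from the pose measured when the call began; what a row does not reach only later rows make up. A row lasts 1/10 s, in which the tool goes at most 50 mm and 8.59 degrees, less where a joint would pass 70% of its speed; a pose out of reach is approached as far as the arm can. A call with a gripper value outside its range is refused whole. The fingers move at their own pace and stop on an object; "newtons" is the grip in N (left out, the last holds). Time passes only in rows, so rows that repeat a pose let the fingers close. It gives the time, the measured TCP pose, the force and the opening at its end, in the units of the state.
- readout.get_state(): the state, without advancing time (a new reading comes with each control period).
- eyes.read_camera(name): name is "scene" or "top"; returns a dict with "color" (420x560x3 uint8, red, green, blue), "depth" (420x560 float32, m along the optical axis (not along the pixel's ray), 0 where there is no reading), "K" (3x3 intrinsics, pixels), "eye" and "attitude" of the camera in the world. Camera axes: x right, y down, z forward; pixel columns grow to the right and rows downward; lengths in m; the calibration is good to about 2 mm. A picture is of the moment at which its call begins.
- ctrl.sign_off(): hands the job in, once; it reports no verdict.
The state is a dict: "time": time; "qpos": joint angles; "dq": joint speeds; "joint_efforts": joint torques, N m; "eef_pos": TCP position; "tcp_rot": TCP orientation; "contact_force": force on the tool from outside, world axes, zero at the start; "wrist_torque": the same for the moment, N m; "opening": opening from 0.0 (shut) to 1.0 (fully open).
Only numpy, scipy, OpenCV 4.12 (cv2) and the standard library are available. Lean on these libraries where they do the work, as an engineer would, in place of code of your own. Each camera call takes 0.05 s, during which the arm holds its last target.

## Working session

There is one attempt and no reset: what is moved stays moved. The work goes in short steps, Python scripts to look and compute and a tool call to move; the robot and the scene stay as the last step left them, time stands still between calls to the robot, and variables do not carry over. Pictures are saved under pics/ and viewed, and the job is handed in when it is done.

Besides the shell and the picture viewer there is one more tool, called after "Request:" as a command line: name --pt "numbers of a row" for each row, then --argument value for the rest. move_arm: Moves the arm, as the interface text tells. Its arguments: {"type":"object","properties":{"commands":{"type":"array"},"newtons":{"type":"number"}},"required":["commands"]}

```bash
ls; mkdir -p pics
python3 - <<'E'
from plant import readout, eyes, ctrl
import cv2, numpy as np
s=readout.get_state(); print(s)
for n in("scene","top"):
    d=eyes.read_camera(n); np.savez(f"pics/{n}0.npz",**d)
    cv2.imwrite(f"pics/{n}0.png",d["color"][:,:,::-1]); print(n,d["K"],d["eye"],d["attitude"])
E
```

```text
pics
{'time': 0.0, 'qpos': array([ 9.83989767e-01,  2.87170828e-01,  1.57820908e+00,  1.67827421e-05,
        1.27856672e+00, -1.50035578e-01]), 'dq': array([-9.42050069e-04,  7.06299495e-05, -3.47746692e-04,  6.32515916e-04,
       -7.94838416e-04,  8.28625028e-04]), 'joint_efforts': array([-1.71720940e-04, -4.05977619e+01, -2.92630237e+01, -6.41559927e-05,
        5.81781613e-03,  1.03426319e-05]), 'eef_pos': array([0.28515623, 0.61107913, 0.22992635]), 'tcp_rot': array([-0.38012754,  0.59721488,  0.3794638 ,  0.59568839]), 'contact_force': array([-0.16737334, -0.30939477,  0.1976641 ]), 'wrist_torque': array([ 0.03338091, -0.02174862, -0.0098823 ]), 'opening': 0.9989496754126473}
scene [[519.34623773   0.         276.32714359]
 [  0.         519.34623773 205.30106145]
 [  0.           0.           1.        ]] [ 1.04736824 -0.66531668  1.30445853] [ 0.90783105  0.28479149 -0.09566563 -0.29254859]
top [[390.84589137   0.         276.3217765 ]
 [  0.         390.84589137 207.17655667]
 [  0.           0.           1.        ]] [0.28043927 0.00736982 1.3268624 ] [-0.6750958   0.72926355 -0.07976174  0.07783579]
```

View pics/scene0.png

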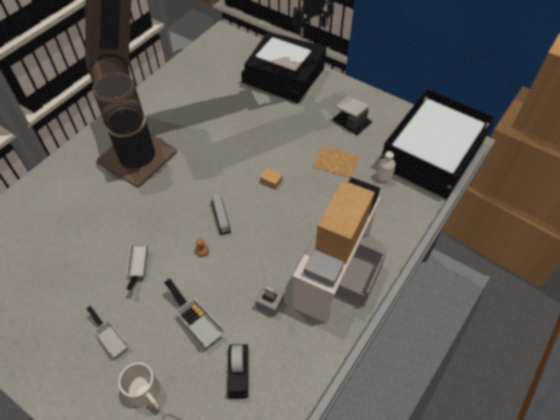

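View pics/top0.png

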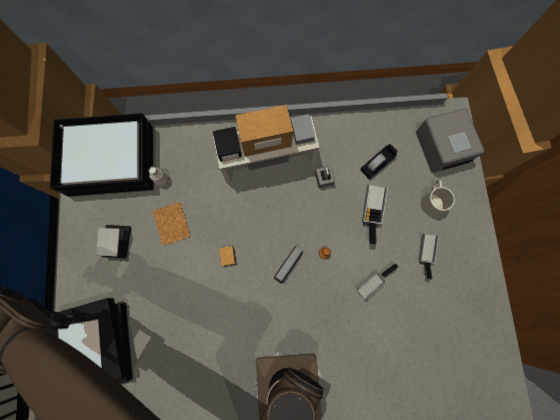

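The top view shows three cups. Cup A is at about (374,212), with its handle down at (373,233) and orange and dark cells inside. Cup B is at (370,286) and cup C at (429,248); both are empty and smaller. The mat is at (171,223), the shelf at about (268,145), and the pod and paddle at (325,178). I'll crop closer and measure them.

```bash
cat > h.py <<'E'
import numpy as np, cv2
from scipy.spatial.transform import Rotation as R
def load(f): return dict(np.load(f))
def cloud(d):
    K=d["K"];z=d["depth"];v,u=np.mgrid[:z.shape[0],:z.shape[1]]
    p=np.stack([(u-K[0,2])/K[0,0]*z,(v-K[1,2])/K[1,1]*z,z],-1)
    return p@R.from_quat(d["attitude"]).as_matrix().T+d["eye"]
def ray(d,u,v,h):
    K=d["K"];r=R.from_quat(d["attitude"]).apply([(u-K[0,2])/K[0,0],(v-K[1,2])/K[1,1],1.])
    return d["eye"]+r*(h-d["eye"][2])/r[2]
def proj(d,p):
    c=R.from_quat(d["attitude"]).inv().apply(np.atleast_2d(p)-d["eye"]);K=d["K"]
    return np.c_[c[:,0]/c[:,2]*K[0,0]+K[0,2],c[:,1]/c[:,2]*K[1,1]+K[1,2]]
def crop(d,u0,u1,v0,v1,f,name):
    c=d["color"][v0:v1,u0:u1,::-1];cv2.imwrite(name,cv2.resize(c,None,fx=f,fy=f,interpolation=cv2.INTER_CUBIC))
E
python3 - <<'E'
from h import *
t=load("pics/top0.npz");s=load("pics/scene0.npz")
crop(t,340,460,170,310,5,"pics/c1.png"); crop(s,60,260,230,390,4,"pics/c2.png"); crop(t,200,350,95,200,5,"pics/c3.png")
crop(s,240,400,150,330,4,"pics/c4.png")
for n,d,pts in(("top",t,[(374,195),(373,233),(430,240),(370,286),(171,223),(325,178),(250,270),(310,155),(300,130)]),("scene",s,[(200,325),(175,293),(110,340),(138,260),(336,160),(270,300),(350,200),(300,290)])):
    P=cloud(d)
    for u,v in pts: print(n,u,v,P[v,u].round(3))
E
```

```text
top 374 195 [ 0.592 -0.345  0.025]
top 373 233 [ 0.457 -0.317  0.056]
top 430 240 [ 0.424 -0.514  0.018]
top 370 286 [ 0.289 -0.295  0.01 ]
top 171 223 [0.554 0.359 0.   ]
top 325 178 [ 0.658 -0.18   0.054]
top 250 270 [0.372 0.097 0.003]
top 310 155 [ 0.742 -0.136  0.059]
top 300 130 [ 0.769 -0.096  0.213]
scene 200 325 [ 0.564 -0.339  0.016]
scene 175 293 [ 0.468 -0.319  0.06 ]
scene 110 340 [ 0.399 -0.504  0.016]
scene 138 260 [ 0.294 -0.29   0.018]
scene 336 160 [0.558 0.361 0.005]
scene 270 300 [ 0.685 -0.191  0.055]
scene 350 200 [0.762 0.039 0.3  ]
scene 300 290 [ 0.75 -0.15  0.12]
```

View pics/c1.png

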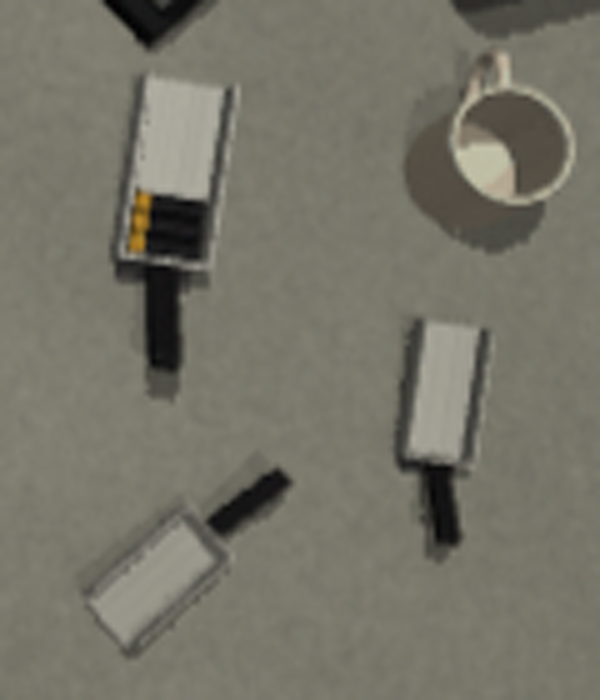

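View pics/c2.png

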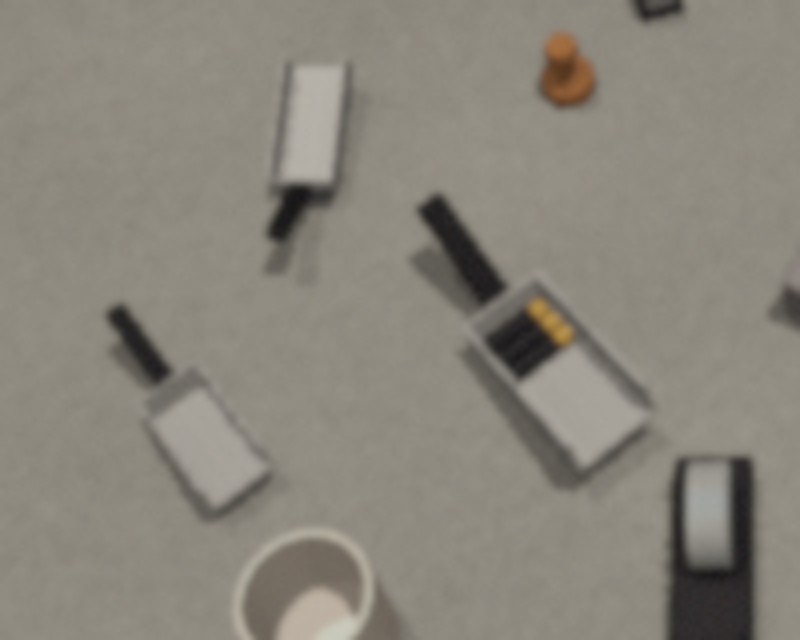

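View pics/c3.png

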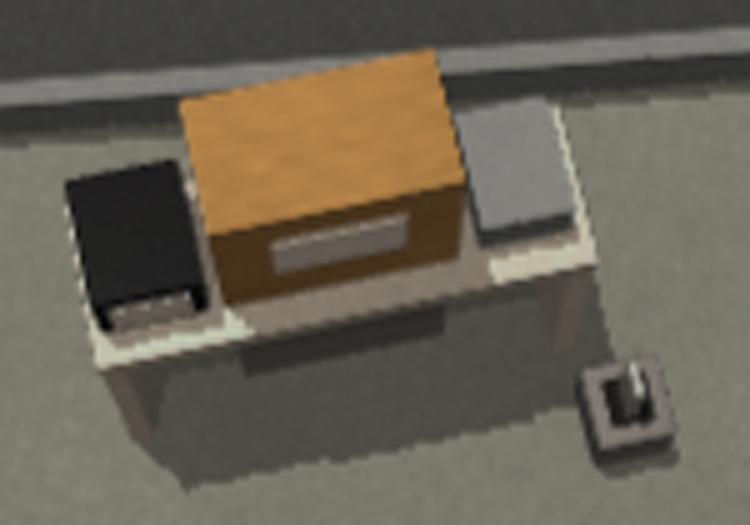

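View pics/c4.png

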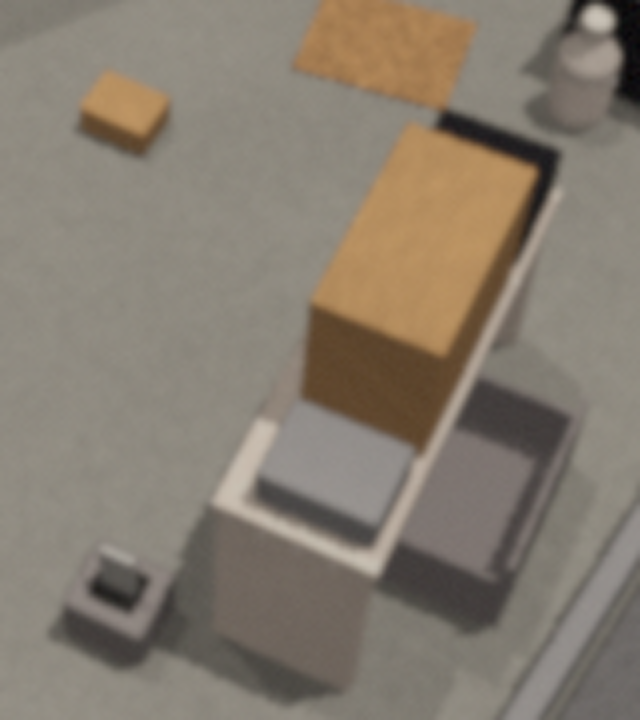

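Cup A holds the three cells and is the longest and widest of the three. B and C are smaller and empty, so A is the one to use. Next I'll measure the cup, station, mat and paddle.

Run:
```python
from h import *
t=load("pics/top0.npz");s=load("pics/scene0.npz")
crop(t,355,395,180,250,10,"pics/d1.png"); crop(s,160,230,275,355,8,"pics/d2.png")
# station from depth
for n,d in(("top",t),("scene",s)):
    P=cloud(d).reshape(-1,3)
    m=(abs(P[:,2]-.18)<.006)&(P[:,0]>.6)&(P[:,0]<1.0)&(abs(P[:,1]-.03)<.25)
    q=P[m]; r=cv2.minAreaRect((q[:,:2]*1000).astype(np.float32)); print(n,"shelf",m.sum(),r, cv2.boxPoints(r).round(0).tolist())
    m=(abs(P[:,2]-.05)<.004)&(P[:,0]>.62)&(P[:,0]<.72)&(abs(P[:,1]+.19)<.06)
    r=cv2.minAreaRect((P[m][:,:2]*1000).astype(np.float32)); print(n,"pod",m.sum(),r)
    m=(P[:,2]>.06)&(P[:,2]<.11)&(P[:,0]>.62)&(P[:,0]<.74)&(abs(P[:,1]+.19)<.06); print(P[m].mean(0),P[m].min(0),P[m].max(0))
    # floor bright of cup / handle
    hsv=cv2.cvtColor(d["color"],cv2.COLOR_RGB2HSV); C=cloud(d); reg=(C[...,0]>.42)&(C[...,0]<.66)&(C[...,1]>-.41)&(C[...,1]<-.27)
    dark=reg&(hsv[...,2]<45)&(C[...,0]<.51)&(C[...,2]>.02)
    q=C[dark]; print("handle",dark.sum(),q.min(0).round(3),q.max(0).round(3)); c=q.mean(0);u=np.linalg.svd(q-c)[2][0];print(c.round(4),u.round(3))
    br=reg&(hsv[...,2]>150); r=cv2.minAreaRect((C[br][:,:2]*1000).astype(np.float32));print("floor",br.sum(),r,C[br].mean(0))
    a=np.c_[C[br][:,:2],np.ones(br.sum())];print("plane",np.linalg.lstsq(a,C[br][:,2],rcond=None)[0])
    lo=np.array([5,90,90]);mm=cv2.inRange(hsv,lo,np.array([25,255,255]))>0
    mm&=(C[...,0]>.47)&(C[...,0]<.65)&(C[...,1]>.27)&(C[...,1]<.45)
    v,u=np.nonzero(mm);q=np.array([ray(d,a,b,.003) for a,b in zip(u,v)]);r=cv2.minAreaRect((q[:,:2]*1000).astype(np.float32));print("mat",r,q.mean(0))
```

```text
top shelf 919 ((752.0930786132812, 10.913467407226562), (111.1521987915039, 319.9985656738281), 8.499639511108398) [[673.0, 161.0], [721.0, -156.0], [831.0, -139.0], [783.0, 177.0]]
top pod 188 ((669.2792358398438, -182.84971618652344), (59.75422668457031, 53.43111801147461), 8.087669372558594)
[ 0.69702046 -0.16333217  0.08530929] [ 0.65646577 -0.18654743  0.06001627] [ 0.73873841 -0.13726876  0.10894821]
handle 141 [ 0.422 -0.351  0.02 ] [ 0.51  -0.298  0.078]
[ 0.465  -0.3173  0.0523] [-0.806  0.283  0.52 ]
floor 345 ((570.7123413085938, -343.1285095214844), (60.2928466796875, 130.54319763183594), 76.08222961425781) [ 0.58172714 -0.34647534  0.02724585]
plane [ 0.10938737  0.08126803 -0.00823038]
mat ((552.8450927734375, 358.502197265625), (129.41519165039062, 99.6030044555664), 14.017657279968262) [0.5521272  0.35827111 0.003     ]
scene shelf 829 ((759.3351440429688, 11.793853759765625), (110.52335357666016, 324.3046569824219), 8.136619567871094) [[682.0, 164.0], [728.0, -157.0], [837.0, -141.0], [791.0, 180.0]]
scene pod 263 ((676.5676879882812, -182.19081115722656), (59.717628479003906, 56.084877014160156), 7.23716402053833)
[ 0.69111825 -0.17633455  0.08408213] [ 0.66361642 -0.18733908  0.06038844] [ 0.73956485 -0.14992018  0.10895419]
handle 139 [ 0.434 -0.331  0.039] [ 0.497 -0.305  0.078]
[ 0.4664 -0.3173  0.0568] [ 0.831 -0.232 -0.506]
floor 513 ((576.00146484375, -335.0849609375), (82.35504150390625, 173.9286346435547), 82.21466064453125) [ 0.58575355 -0.34255735  0.02571888]
plane [-0.01078138 -0.30500255 -0.07244676]
mat ((561.7447509765625, 348.0037536621094), (127.89984130859375, 122.19036865234375), 14.54231071472168) [0.55963466 0.35873222 0.003     ]
```

View pics/d1.png

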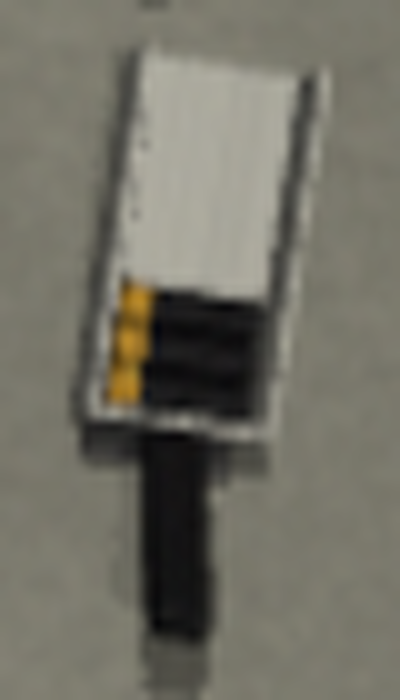

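View pics/d2.png

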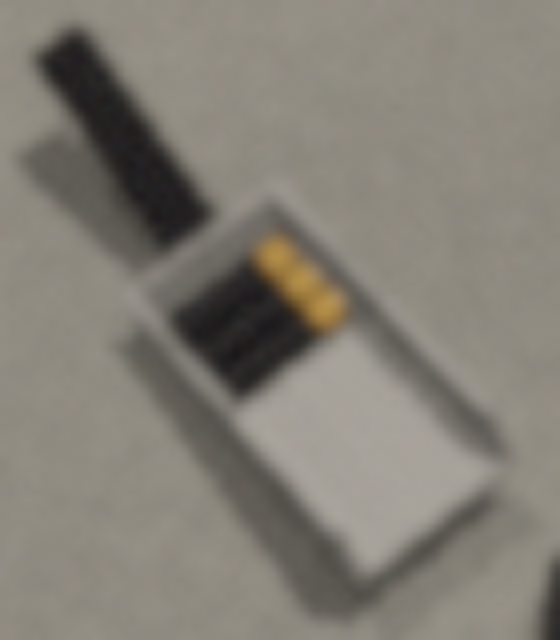

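The two cameras disagree by about 7 mm in x (mat 0.552 vs 0.560, shelf centre 0.752 vs 0.759). I'll check each one against the flat table to see if there is a tilt error.

Run:
```python
from h import *
t=load("pics/top0.npz");s=load("pics/scene0.npz")
for n,d in(("top",t),("scene",s)):
    C=cloud(d);m=(abs(C[...,2])<.02)&(C[...,0]>.2)&(C[...,0]<.9)&(abs(C[...,1])<.5)
    q=C[m]
    for i in range(4):
        a=np.c_[q[:,:2],np.ones(len(q))];k=np.linalg.lstsq(a,q[:,2],rcond=None)[0];r=q[:,2]-a@k;q=q[abs(r)<.003]
    print(n,len(q),k,r.std())
    # base plate edge / arm base top
    hsv=cv2.cvtColor(d["color"],cv2.COLOR_RGB2HSV)
    m=(abs(C[...,0])<.2)&(abs(C[...,1])<.2)&(C[...,2]>.008)&(C[...,2]<.04)
    v,u=np.nonzero(m);q=C[m];print(len(q),q.min(0),q.max(0),np.median(q[:,2]))
    r=cv2.minAreaRect((q[:,:2]*1000).astype(np.float32));print(r)
crop(t,230,350,330,420,6,"pics/e1.png");crop(s,80,200,100,200,6,"pics/e2.png")
```

```text
top 34494 [-0.00111883 -0.00018807 -0.00072213] 0.0015735234468909145
1387 [-0.09733956 -0.1840857   0.00801464] [0.09426998 0.09575026 0.03992783] 0.01149259846707995
((-1.6804962158203125, -44.153778076171875), (280.5060119628906, 190.8902587890625), 89.72022247314453)
scene 37605 [ 0.00131615  0.0004814  -0.00080162] 0.0015706831572351208
1351 [-0.13390206 -0.17013802  0.00801091] [0.19676653 0.17918174 0.03999898] 0.012277274816708594
((31.432235717773438, 3.5870819091796875), (327.4261169433594, 350.507568359375), 0.5323495268821716)
```

View pics/e1.png

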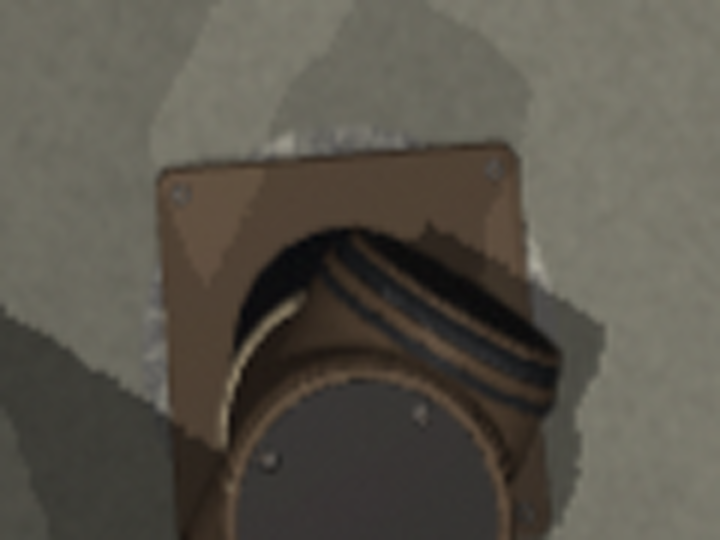

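View pics/e2.png

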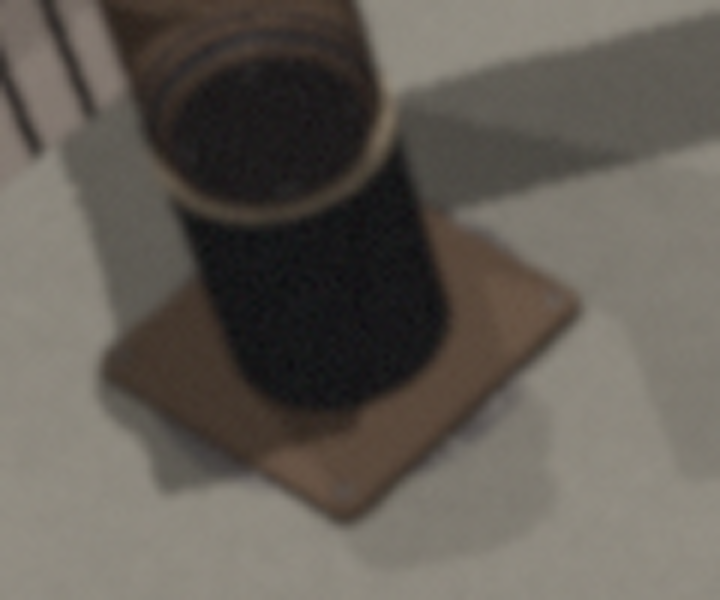

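Run:
```python
from h import *
t=load("pics/top0.npz");s=load("pics/scene0.npz")
for a in[(230+160/6,330+172/6),(230+519/6,330+143/6)]: print("top",ray(t,*a,.012))
for a in[(80+580/6,100+303/6),(80+345/6,100+522/6),(80+103/6,100+367/6)]: print("scene",ray(s,*a,.012))
# points in both
for nm,a,b,h in[("shelfR front",(319.4,148.2),(240+218/4,150+503/4),.18),("boxR front top",(200+463/5,95+183/5),(240+314/4,150+303/4),.3)]:
    print(nm,ray(t,*a,h),ray(s,*b,h))
```

```text
top [0.09229892 0.09199507 0.012     ]
top [ 0.09238203 -0.09856396  0.012     ]
scene [0.10273736 0.09049538 0.012     ]
scene [ 0.10322854 -0.09619967  0.012     ]
scene [-0.08128811 -0.09326192  0.012     ]
shelfR front [ 0.71794759 -0.15396233  0.18      ] [ 0.73272019 -0.15210076  0.18      ]
boxR front top [ 0.72752114 -0.06686434  0.3       ] [ 0.73955491 -0.06689178  0.3       ]
```

The base plate suggests the top view reads about 2–3 mm short in x, the scene view about 8–10 mm long, and both about 3 mm low in y. I'll calibrate again once the gripper is visible near the cup. Now the cup points, by rays at known heights.

Run:
```python
from h import *
from plant import readout
t=load("pics/top0.npz");s=load("pics/scene0.npz")
def T(x,y): return 355+x/10-.45,180+y/10-.45
def S(x,y): return 160+x/8-.45,275+y/8-.45
pts={"rimRL":((85,415),(135,292),.038,(-61,31)),"rimRR":((270,432),None,.038,(-61,-31)),
"lipL":((148,57),(497,470),.035,(67,28)),"lipR":((302,77),(370,575),.035,(67,-28)),
"handend":((178,637),(62,42),.076,(-134,0)),"wtopL":((150,42),None,.065,(60,31)),"wtopR":((325,70),None,.065,(60,-31))}
Q={"top":[],"scene":[]}
pts["rimRL"]=((85,415),(272,190),.038,(-61,31)); pts["rimRR"]=((270,432),(135,292),.038,(-61,-31))
for k,(a,b,h,c) in pts.items():
    p=ray(t,*T(*a),h);print(k,"top",p.round(4),end=" ");Q["top"].append((c,p[:2]*1000))
    if b: p=ray(s,*S(*b),h);print("scene",p.round(4),end="");Q["scene"].append((c,p[:2]*1000))
    print()
for n,L in Q.items():
    a=np.array([x[0] for x in L],float);b=np.array([x[1] for x in L]);am=a.mean(0);bm=b.mean(0)
    H=((a-am)[:,0]*(b-bm)[:,1]-(a-am)[:,1]*(b-bm)[:,0]).sum();D=((a-am)*(b-bm)).sum();y=np.arctan2(H,D)
    Rm=np.array([[np.cos(y),-np.sin(y)],[np.sin(y),np.cos(y)]]);o=bm-Rm@am
    print(n,"yaw",np.degrees(y),"origin",o,"grip",o+Rm@[-112,0]);print((b-(a@Rm.T+o)).round(1).tolist())
q=readout.get_state();print(R.from_quat(q["tcp_rot"]).as_matrix().round(3))
```

```text
rimRL top [ 0.5027 -0.2935  0.038 ] scene [ 0.5094 -0.2969  0.038 ]
rimRR top [ 0.4922 -0.3544  0.038 ] scene [ 0.4962 -0.3506  0.038 ]
lipL top [ 0.6256 -0.3314  0.035 ] scene [ 0.631  -0.3299  0.035 ]
lipR top [ 0.6144 -0.3829  0.035 ] scene [ 0.6197 -0.38    0.035 ]
handend top [ 0.4219 -0.3053  0.076 ] scene [ 0.4336 -0.3066  0.076 ]
wtopL top [ 0.6227 -0.3249  0.065 ] 
wtopR top [ 0.6085 -0.3819  0.065 ] 
top yaw -14.154879263642895 origin [ 555.69675825 -339.25882632] grip [ 447.09727647 -311.86991328]
[[-1.4, 0.8], [3.2, -0.0], [-1.9, -2.9], [0.6, -0.2], [-3.9, 1.2], [1.2, -1.0], [2.2, 2.1]]
scene yaw -14.104417907334337 origin [ 561.64665266 -338.75942667] grip [ 453.02309113 -311.46616963]
[[-0.6, -3.1], [1.2, 3.4], [-2.4, -2.0], [-0.1, 2.2], [1.9, -0.5]]
[[-0.001 -0.906  0.423]
 [-0.002  0.423  0.906]
 [-1.     0.    -0.002]]
```

```bash
cat >> h.py <<'E'
def tool(psi,pitch,flip=1):
    """psi heading deg, pitch deg below level; jaws level"""
    a,b=np.radians(psi),np.radians(pitch)
    x=np.array([np.cos(a)*np.cos(b),np.sin(a)*np.cos(b),-np.sin(b)]);z=flip*np.array([-np.sin(a),np.cos(a),0]);y=np.cross(z,x)
    return R.from_matrix(np.c_[x,y,z])
def rel(target_p,target_R,back=0):
    from plant import readout
    s=readout.get_state();R0=R.from_quat(s["tcp_rot"]);rv=(target_R*R0.inv()).as_rotvec()
    sh=(np.asarray(target_p)-s["eef_pos"])*1000
    print("t",round(s["time"],2),"q",s["qpos"].round(2),"p",s["eef_pos"].round(4),"F",s["contact_force"].round(1),"open",round(s["opening"],3))
    print("rotvec",rv.round(4),"deg",np.degrees(np.linalg.norm(rv)).round(1),"shift",sh.round(1),"len",np.linalg.norm(sh).round(1))
E
python3 - <<'E'
from h import *
Rt=tool(-14.1,50);x=Rt.as_matrix()[:,0]
g=np.array([.450,-.310,.058]);tcp=g+.018*x
print(x,tcp,tcp-.1*x)
rel(tcp-.1*x,Rt)
E
```

```text
[ 0.62342171 -0.15659271 -0.76604444] [ 0.46122159 -0.31281867  0.0442112 ] [ 0.39887942 -0.2971594   0.12081564]
t 0.1 q [ 0.98  0.29  1.58 -0.    1.28 -0.15] p [0.2852 0.6111 0.2301] F [-0.3  1.1  0.6] open 1.002
rotvec [-0.2323 -0.6598  0.1836] deg 41.4 shift [ 113.7 -908.3 -109.2] len 921.9
```

Request:
move_arm --pt "0 0 0 15 -30 5 0" --pt "0 0 0 35 -70 10 0" --pt "0 0 0 55 -115 20 0" --pt "0 0 0 75 -160 30 0" --pt "0 0 0 95 -205 30 0" --pt "0 0 0 115 -250 30 0" --pt "0 0 0 135 -295 30 0" --pt "0 0 0 155 -340 30 0" --pt "0 0 0 172 -380 30 0" --pt "0 0 0 188 -420 30 0" --pt "0 0 0 200 -450 30 0" --pt "0 0 0 200 -460 30 0"

```text
time: 1.3
eef_pos: [0.4859, 0.1485, 0.2596]
tcp_rot: [-0.379, 0.598, 0.378, 0.596]
contact_force: [0.3, 0.5, 0.4]
opening: 1.005
```

Run:
```python
from h import *
Rt=tool(-14.1,50);rel([.400,-.297,.200],Rt)
```

```text
t 1.3 q [ 0.1  -0.11  1.95 -0.    1.3  -1.03] p [0.4859 0.1485 0.2596] F [0.3 0.5 0.4] open 1.005
rotvec [-0.2329 -0.6599  0.1875] deg 41.5 shift [ -85.9 -445.5  -59.6] len 457.6
```

Request:
move_arm --pt "0 0 0 0 -30 0 0" --pt "-0.01 -0.03 0.01 0 -70 0 0" --pt "-0.03 -0.1 0.03 -2 -115 0 0" --pt "-0.06 -0.17 0.05 -6 -160 0 0" --pt "-0.09 -0.25 0.07 -14 -205 -5 0" --pt "-0.11 -0.32 0.09 -24 -250 -12 0" --pt "-0.14 -0.4 0.11 -35 -295 -20 0" --pt "-0.17 -0.48 0.135 -48 -335 -30 0" --pt "-0.2 -0.56 0.16 -60 -375 -40 0" --pt "-0.22 -0.62 0.175 -72 -410 -50 0" --pt "-0.233 -0.66 0.187 -81 -435 -57 0" --pt "-0.233 -0.66 0.187 -86 -445 -60 0"

```text
time: 2.5
eef_pos: [0.4004, -0.2943, 0.2004]
tcp_rot: [-0.594, 0.38, 0.217, 0.675]
contact_force: [1.1, 0.4, 0.3]
opening: 0.997
```

Run:
```python
from h import *
from plant import eyes
Rt=tool(-14.1,50);rel([.400,-.297,.1208],Rt)
for n in("scene","top"):
    d=eyes.read_camera(n);np.savez(f"pics/{n}1.npz",**d)
    if n=="top": crop(d,330,410,170,270,7,"pics/f1.png")
    else: crop(d,110,240,220,360,5,"pics/f2.png")
    from plant import readout
    s=readout.get_state();M=R.from_quat(s["tcp_rot"]).as_matrix();print(proj(d,s["eef_pos"]),proj(d,s["eef_pos"]-.03*M[:,0]+.05*M[:,2]),proj(d,s["eef_pos"]-.03*M[:,0]-.05*M[:,2]),M[:,0])
```

```text
t 2.5 q [-1.09 -0.4   2.4   0.73  0.79 -2.84] p [ 0.4004 -0.2943  0.2004] F [1.1 0.4 0.3] open 0.997
rotvec [-0.0064 -0.0057  0.0116] deg 0.8 shift [ -0.4  -2.7 -79.6] len 79.6
[[151.43686724 246.1085937 ]] [[162.50146642 225.18199383]] [[127.70436486 247.49151813]] [ 0.61674864 -0.16089105 -0.77054214]
[[379.70464169 244.86648539]] [[363.33113234 247.33705103]] [[398.6846586  253.64039661]] [ 0.61704312 -0.1593604  -0.77062445]
```

View pics/f1.png

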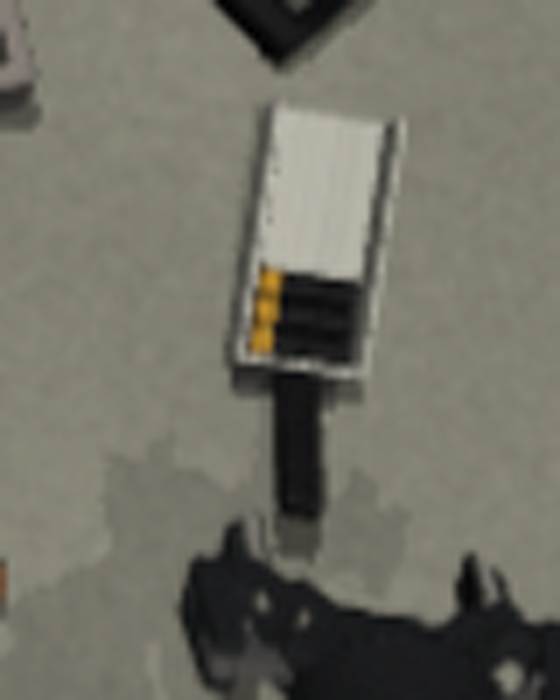

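View pics/f2.png

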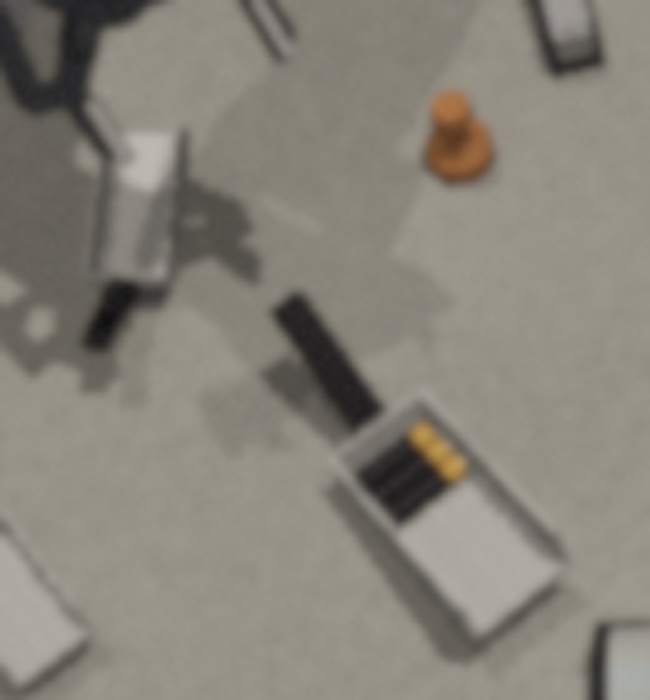

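The fingers in the top view project within about 0.5 px of prediction, while the scene view is off by about 2.5 px. So I trust the top camera. Joint 6 is at its −2.84 limit, so I'll make a half turn about the tool axis.

Run:
```python
from h import *
from plant import readout
s=readout.get_state();x=R.from_quat(s["tcp_rot"]).as_matrix()[:,0]
print((x*1.54).round(3)); print(np.array([np.radians(8.4)*k*x for k in range(1,12)]).round(3).tolist())
```

```text
[ 0.95  -0.245 -1.187]
[[0.09, -0.023, -0.113], [0.181, -0.047, -0.226], [0.271, -0.07, -0.339], [0.362, -0.093, -0.452], [0.452, -0.117, -0.565], [0.543, -0.14, -0.678], [0.633, -0.164, -0.791], [0.724, -0.187, -0.904], [0.814, -0.21, -1.017], [0.905, -0.234, -1.13], [0.995, -0.257, -1.243]]
```

Request:
move_arm --pt "0.09 -0.023 -0.113 0 0 0 0" --pt "0.181 -0.047 -0.226 0 0 0 0" --pt "0.271 -0.07 -0.339 0 0 0 0" --pt "0.362 -0.093 -0.452 0 0 0 0" --pt "0.452 -0.117 -0.565 0 0 0 0" --pt "0.543 -0.14 -0.678 0 0 0 0" --pt "0.633 -0.164 -0.791 0 0 0 0" --pt "0.724 -0.187 -0.904 0 0 0 0" --pt "0.814 -0.21 -1.017 0 0 0 0" --pt "0.905 -0.234 -1.13 0 0 0 0" --pt "0.995 -0.257 -1.243 0 0 0 0"

```text
time: 3.7
eef_pos: [0.4023, -0.2927, 0.202]
tcp_rot: [0.076, 0.42, -0.123, 0.896]
contact_force: [-0.1, 0.7, 0.5]
opening: 0.996
```

Run:
```python
from h import *
Rt=tool(-14.1,50,-1);x=Rt.as_matrix()[:,0];print(x)
rel(np.array([.449,-.311,.058])+.018*x-.09*x,Rt)
```

```text
[ 0.62342171 -0.15659271 -0.76604444]
t 3.7 q [-1.08 -0.4   2.4   0.73  0.79 -1.22] p [ 0.4023 -0.2927  0.202 ] F [-0.1  0.7  0.5] open 0.996
rotvec [ 0.9415 -0.2441 -1.1649] deg 86.9 shift [  1.8  -7.  -88.9] len 89.2
```

Request:
move_arm --pt "0.086 -0.022 -0.106 0 0 0 0" --pt "0.172 -0.045 -0.212 0 0 0 0" --pt "0.258 -0.067 -0.319 0 0 0 0" --pt "0.344 -0.089 -0.425 0 0 0 0" --pt "0.43 -0.111 -0.531 0 0 -5 0" --pt "0.516 -0.134 -0.638 0 -1 -15 0" --pt "0.602 -0.156 -0.744 0 -2 -25 0" --pt "0.688 -0.178 -0.85 1 -4 -40 0" --pt "0.774 -0.2 -0.956 1 -5 -55 0" --pt "0.86 -0.223 -1.063 2 -6 -70 0" --pt "0.9415 -0.244 -1.165 2 -7 -85 0" --pt "0.9415 -0.244 -1.165 2 -7 -89 0"

```text
time: 4.9
eef_pos: [0.4047, -0.2974, 0.1115]
tcp_rot: [0.673, 0.22, -0.374, 0.599]
contact_force: [-0.4, 0.3, -0.3]
opening: 1.001
```

Run:
```python
from h import *
from plant import eyes,readout
Rt=tool(-14.1,50,-1);x=Rt.as_matrix()[:,0]
rel(np.array([.449,-.311,.058])+.018*x-.09*x,Rt)
rel(np.array([.449,-.311,.058])+.018*x,Rt)
s=readout.get_state();M=R.from_quat(s["tcp_rot"]).as_matrix()
for n in("scene","top"):
    d=eyes.read_camera(n);np.savez(f"pics/{n}2.npz",**d)
    if n=="top": crop(d,340,410,170,270,7,"pics/g1.png")
    else: crop(d,110,240,220,360,5,"pics/g2.png")
    print(n,proj(d,[s["eef_pos"]-.013*M[:,0]+k*.05*M[:,2] for k in(-1,0,1)]).round(1).tolist())
```

```text
t 4.9 q [-1.09 -0.21  2.45  0.96  0.63  0.  ] p [ 0.4047 -0.2974  0.1115] F [-0.4  0.3 -0.3] open 1.001
rotvec [-0.0026 -0.0016 -0.0035] deg 0.3 shift [-0.6 -2.3  1.7] len 3.0
t 4.9 q [-1.09 -0.21  2.45  0.96  0.63  0.  ] p [ 0.4047 -0.2974  0.1115] F [-0.4  0.3 -0.3] open 1.001
rotvec [-0.0026 -0.0016 -0.0035] deg 0.3 shift [ 55.5 -16.4 -67.2] len 88.8
scene [[172.4, 250.3], [156.5, 261.3], [140.2, 272.5]]
top [[357.5, 247.0], [373.7, 249.7], [389.9, 252.4]]
```

View pics/g1.png

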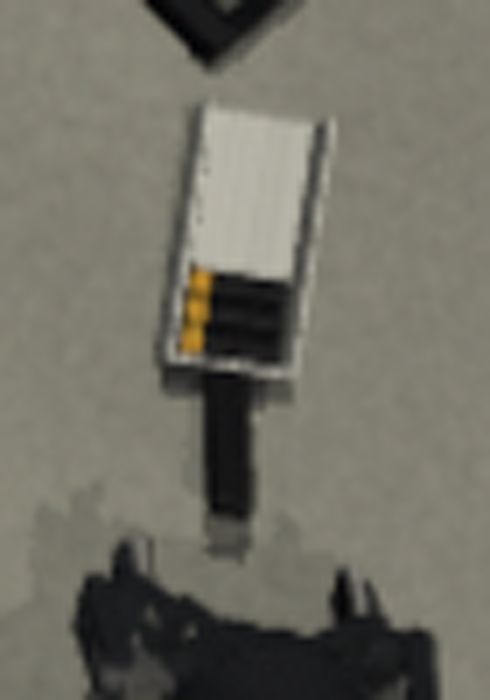

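View pics/g2.png

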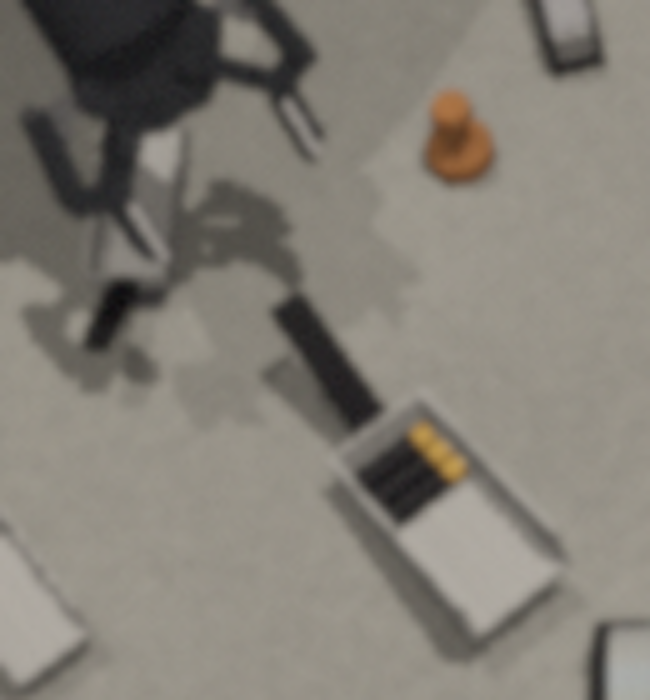

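The measured fingertips give local pixel biases of about (+1.2, −0.1) in the top view and (+1.5, −0.1) in the scene view. I'll apply them and recompute the cup.

Run:
```python
from h import *
t=load("pics/top2.npz");s=load("pics/scene2.npz")
def T(x,y): return 355+x/10-.45-1.2,180+y/10-.45+.1
def S(x,y): return 160+x/8-.45-1.5,275+y/8-.45+.1
pts={"lipL":((148,57),(497,470),.035,(67,28)),"lipR":((302,77),(370,575),.035,(67,-28)),
"handend":((178,637),(62,42),.076,(-134,0)),"rimRL":((85,415),(272,190),.038,(-61,31)),"rimRR":((270,432),(135,292),.038,(-61,-31))}
for n,F,d,i in(("top",T,t,0),("scene",S,s,1)):
    a=np.array([v[3] for v in pts.values()],float);b=np.array([ray(d,*F(*v[i]),v[2])[:2]*1000 for v in pts.values()]);am=a.mean(0);bm=b.mean(0)
    H=((a-am)[:,0]*(b-bm)[:,1]-(a-am)[:,1]*(b-bm)[:,0]).sum();D=((a-am)*(b-bm)).sum();y=np.arctan2(H,D)
    Rm=np.array([[np.cos(y),-np.sin(y)],[np.sin(y),np.cos(y)]]);o=bm-Rm@am
    print(n,"yaw",np.degrees(y),"origin",o,"grip",o+Rm@[-112,0]);print((b-(a@Rm.T+o)).round(1).tolist())
```

```text
top yaw -14.372691960516837 origin [ 554.96139431 -335.52679559] grip [ 446.46681729 -307.72523523]
[[-1.3, -2.2], [1.5, 0.5], [-3.3, 0.8], [-0.9, 0.9], [4.0, 0.0]]
scene yaw -14.062120838853044 origin [ 558.61945545 -341.18813327] grip [ 449.975775   -313.97507208]
[[-2.4, -2.0], [-0.0, 2.3], [1.9, -0.5], [-0.7, -3.1], [1.2, 3.4]]
```

Request:
move_arm --pt "0 0 0 9 -3 -11 0" --pt "0 0 0 18 -5 -22 0" --pt "0 0 0 27 -8 -33 0" --pt "0 0 0 36 -11 -44 0" --pt "0 0 0 45 -14 -55 0" --pt "0 0 0 51 -15 -62 0" --pt "0 0 0 55 -16 -67 0" --pt "0 0 0 55 -16 -67 0"

```text
time: 5.8
eef_pos: [0.4604, -0.3142, 0.0459]
tcp_rot: [0.671, 0.22, -0.374, 0.601]
contact_force: [-0.5, 0.4, -0.5]
opening: 0.998
```

Run:
```python
from h import *
from plant import eyes,readout
Rt=tool(-14.1,50,-1);x=Rt.as_matrix()[:,0]
rel(np.array([.449,-.311,.058])+.018*x,Rt)
for n in("scene","top"):
    d=eyes.read_camera(n);np.savez(f"pics/{n}3.npz",**d)
    if n=="top": crop(d,340,410,170,270,7,"pics/h1.png")
    else: crop(d,110,240,220,360,5,"pics/h2.png")
```

```text
t 5.8 q [-0.98  0.08  2.34  1.24  0.48 -0.25] p [ 0.4604 -0.3142  0.0459] F [-0.5  0.4 -0.5] open 0.998
rotvec [ 0.0013 -0.0008 -0.0065] deg 0.4 shift [-0.2  0.4 -1.7] len 1.8
```

View pics/h1.png

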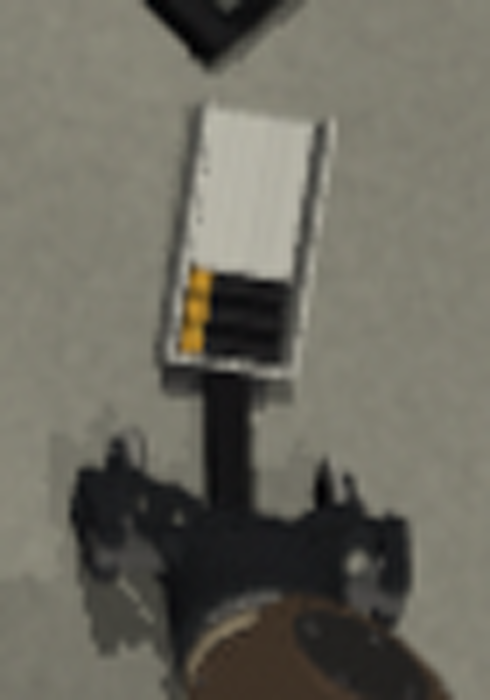

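View pics/h2.png

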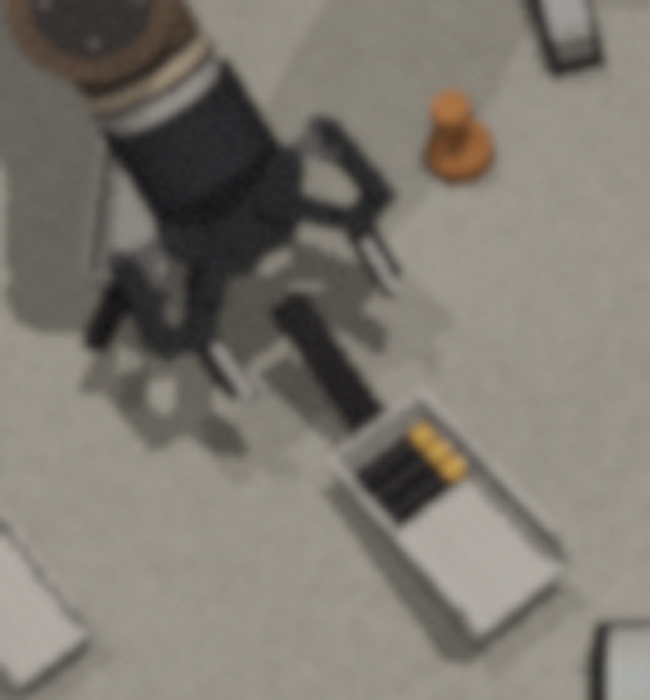

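The handle lies between the open fingers, about 3 px (1 mm) off centre. I'm closing on it.

Request:
move_arm --pt "0 0 0 0 0 0 120" --pt "0 0 0 0 0 0 180" --pt "0 0 0 0 0 0 255" --pt "0 0 0 0 0 0 255" --pt "0 0 0 0 0 0 255" --pt "0 0 0 0 0 0 255" --pt "0 0 0 0 0 0 255" --pt "0 0 0 0 0 0 255" --pt "0 0 0 0 0 0 255" --pt "0 0 0 0 0 0 255" --newtons 100

```text
time: 6.9
eef_pos: [0.4601, -0.3147, 0.0466]
tcp_rot: [0.671, 0.219, -0.374, 0.601]
contact_force: [-5.1, 0.8, 5.5]
opening: 0.218
```

Run:
```python
from h import *
from plant import eyes,readout
Rt=tool(-14.1,50,-1);x=Rt.as_matrix()[:,0]
rel(np.array([.449,-.311,.058])+.018*x,Rt)
print(readout.get_state()["wrist_torque"])
d=eyes.read_camera("top");np.savez("pics/top4.npz",**d);crop(d,340,410,170,270,7,"pics/i1.png")
```

```text
t 6.9 q [-0.98  0.08  2.34  1.24  0.48 -0.25] p [ 0.4601 -0.3147  0.0466] F [-5.1  0.8  5.5] open 0.218
rotvec [ 0.0023 -0.0004 -0.0053] deg 0.3 shift [ 0.1  0.9 -2.4] len 2.5
[-0.07056778  0.3726958  -0.03756506]
```

View pics/i1.png

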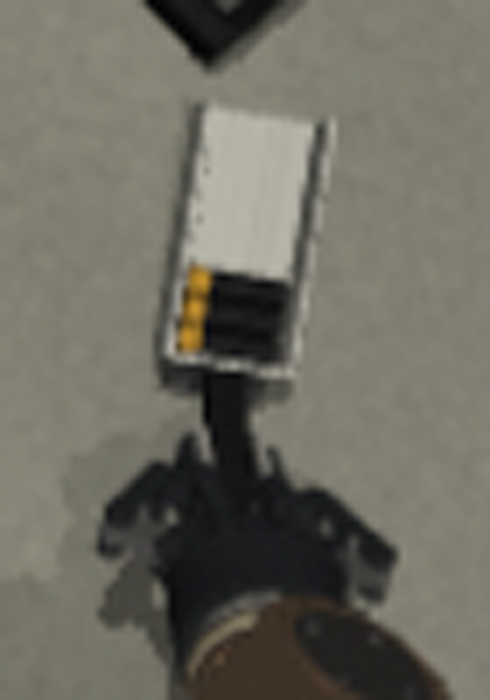

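Gripped: the opening is 0.22, about 19 mm, which fits the 20 mm handle. I'll lift it level. First I'll work out the station and bin pose.

Run:
```python
from h import *
s=load("pics/scene0.npz")
o=np.array([.699,.005]);a=np.radians(8.3);ex=np.array([np.cos(a),np.sin(a)]);ey=np.array([-np.sin(a),np.cos(a)])
P=cloud(s)
for u,v,h in[(386,253.5,.09),(364,300,.09),(240+578/4-.4,150+408/4-.4,.09),(240+500/4-.4,150+610/4-.4,.09)]:
    p=ray(s,u,v,h)[:2]-[.0055,-.001];print(((p-o)@ex).round(4),((p-o)@ey).round(4))
# bin floor/rim points in station frame via depth
C=P.reshape(-1,3);x=(C[:,:2]-[.0055,-.001]-o)@ex;y=(C[:,:2]-[.0055,-.001]-o)@ey
for lo,hi in[(.084,.096),(.058,.07),(.0,.012)]:
    m=(C[:,2]>lo)&(C[:,2]<hi)&(x>.115)&(x<.19)&(abs(y)<.12)
    print(lo,m.sum(),x[m].min(),x[m].max(),np.percentile(y[m],[0,2,50,98,100]))
crop(s,330,400,230,330,6,"pics/j.png")
t=load("pics/top0.npz");crop(t,240,310,130,175,10,"pics/j2.png")
```

```text
0.1784 0.0566
0.1746 -0.0981
0.1718 0.06
0.1781 -0.1029
0.084 80 0.17213682360943958 0.17668387429901888 [-0.07276608 -0.07219523 -0.0051917   0.06871157  0.07149403]
0.058 115 0.11539704561200576 0.17698681194169166 [-0.07569533 -0.07548968 -0.06785722  0.07299713  0.07392205]
0.0 1019 0.11518292474069595 0.18996740935074014 [-0.11992148 -0.11439642 -0.00209458  0.11417232  0.11983843]
```

View pics/j.png

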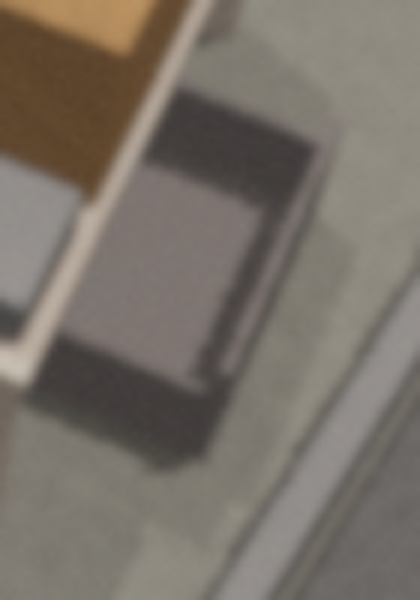

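View pics/j2.png

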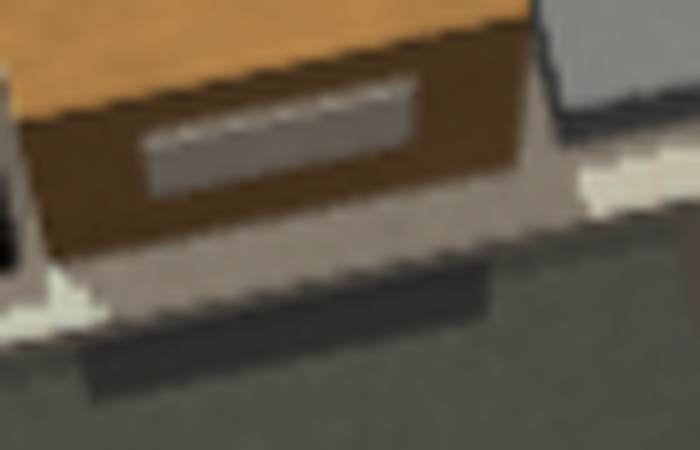

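```bash
cat >> h.py <<'E'
SO=np.array([.699,.005]);SA=8.3
def Rcup(yaw,tip): return R.from_euler('ZY',[yaw,tip],degrees=True)   # tip>0 mouth down
LIP=np.array([.067,0,.035])
def station(x,y,z):
    a=np.radians(SA);return np.array([SO[0]+x*np.cos(a)-y*np.sin(a),SO[1]+x*np.sin(a)+y*np.cos(a),z])
def savegrip(tcp,quat,origin,yaw):
    Rc=Rcup(yaw,0);Rt=R.from_quat(quat);np.savez("grip.npz",p=Rc.inv().apply(tcp-np.array(origin)),q=(Rc.inv()*Rt).as_quat())
def tcp_for(lip,yaw,tip):
    g=np.load("grip.npz");Rc=Rcup(yaw,tip);o=np.asarray(lip)-Rc.apply(LIP);return o+Rc.apply(g["p"]),Rc*R.from_quat(g["q"])
def cup_now():
    from plant import readout
    s=readout.get_state();g=np.load("grip.npz");Rc=R.from_quat(s["tcp_rot"])*R.from_quat(g["q"]).inv();o=s["eef_pos"]-Rc.apply(g["p"])
    lip=o+Rc.apply(LIP);a=np.radians(SA);d=lip[:2]-SO
    print("cup origin",o.round(4),"eulerZYX",Rc.as_euler('ZYX',degrees=True).round(1),"lip st x,y",(d@[np.cos(a),np.sin(a)]).round(4),(d@[-np.sin(a),np.cos(a)]).round(4),"z",lip[2].round(4))
E
python3 - <<'E'
from h import *
from plant import readout
s=readout.get_state();savegrip(s["eef_pos"],s["tcp_rot"],[.5565,-.3389,0],-14.1);cup_now()
E
```

```text
cup origin [ 0.5565 -0.3389 -0.    ] eulerZYX [-14.1   0.    0. ] lip st x,y -0.1287 -0.3453 z 0.035
```

Request:
move_arm --pt "0 0 0 0 0 4 255" --pt "0 0 0 0 0 12 255" --pt "0 0 0 0 0 24 255" --pt "0 0 0 0 0 38 255" --pt "0 0 0 0 0 54 255" --pt "0 0 0 0 0 72 255" --pt "0 0 0 0 0 90 255" --pt "0 0 0 0 0 106 255" --pt "0 0 0 0 0 118 255" --pt "0 0 0 0 0 126 255" --pt "0 0 0 0 0 130 255" --pt "0 0 0 0 0 130 255"

```text
time: 8.15
eef_pos: [0.46, -0.3145, 0.1764]
tcp_rot: [0.671, 0.22, -0.374, 0.601]
contact_force: [0.8, -0.9, -3.1]
opening: 0.22
```

Run:
```python
from h import *
from plant import eyes,readout
cup_now();print(readout.get_state()["contact_force"],readout.get_state()["wrist_torque"])
for n in("scene","top"):
    d=eyes.read_camera(n);np.savez(f"pics/{n}5.npz",**d)
    if n=="top": crop(d,340,420,150,270,6,"pics/k1.png")
    else: crop(d,110,240,180,340,5,"pics/k2.png")
p,q=tcp_for(station(-.05,0,.17),8.3,0);rel(p,q)
```

```text
cup origin [ 0.5564 -0.3386  0.1298] eulerZYX [-14.1   0.    0. ] lip st x,y -0.1287 -0.3449 z 0.1647
[ 0.78114858 -0.93733848 -3.06787446] [0.12811796 0.7336202  0.04324346]
t 8.25 q [-0.98 -0.19  2.3   0.8   0.65  0.27] p [ 0.4598 -0.3142  0.1755] F [-0.2  0.1 -1.6] open 0.226
rotvec [-0.0011 -0.0015  0.3905] deg 22.4 shift [ 25.1 287.9   6. ] len 289.1
```

View pics/k2.png

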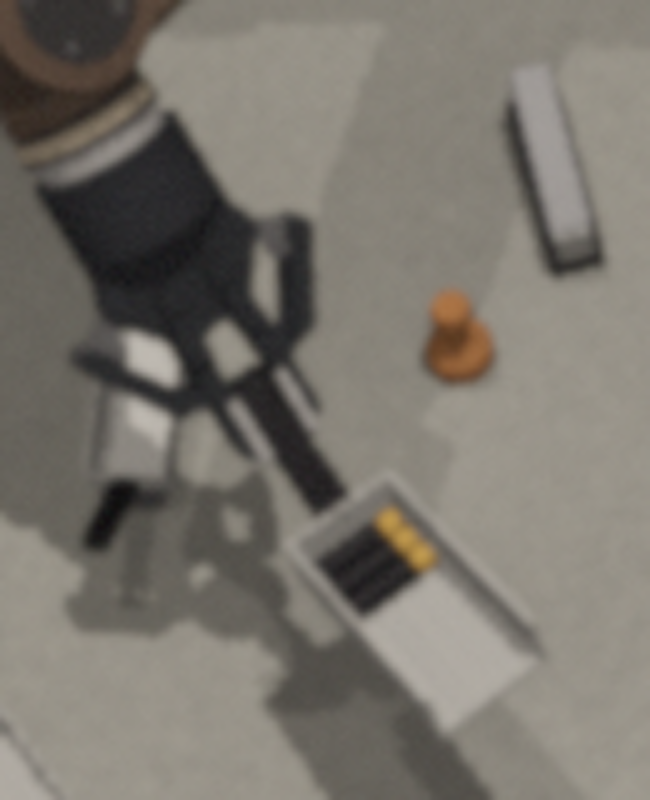

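View pics/k1.png

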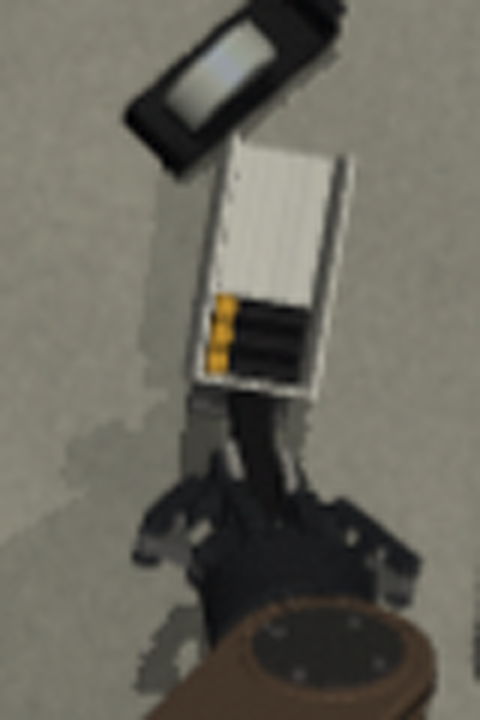

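The cup is lifted and the three cells are still at the rear. I'll check for sag in the grip from the floor depth.

```bash
cat >> h.py <<'E'
def floorfit(d,Rc_o):
    """points inside the trough floor by colour, in cup frame"""
    Rc,o=Rc_o;C=cloud(d);hsv=cv2.cvtColor(d["color"],cv2.COLOR_RGB2HSV)
    L=Rc.inv().apply(C.reshape(-1,3)-o).reshape(C.shape)
    m=(abs(L[...,1])<.02)&(L[...,0]>.0)&(L[...,0]<.060)&(L[...,2]>0.0)&(L[...,2]<.06)
    q=L[m];k=np.polyfit(q[:,0],q[:,2],1);print("floor n",m.sum(),"slope deg",np.degrees(np.arctan(k[0])).round(2),"z at lip",(np.polyval(k,.067)*1000).round(1),"expect 12, 35")
def cuppose():
    from plant import readout
    s=readout.get_state();g=np.load("grip.npz");Rc=R.from_quat(s["tcp_rot"])*R.from_quat(g["q"]).inv();return Rc,s["eef_pos"]-Rc.apply(g["p"])
E
python3 - <<'E'
from h import *
for n in("top","scene"): floorfit(load(f"pics/{n}5.npz"),cuppose())
floorfit(load("pics/top3.npz"),(Rcup(-14.1,0),np.array([.5565,-.3389,0])))
floorfit(load("pics/scene3.npz"),(Rcup(-14.1,0),np.array([.5565,-.3389,0])))
for f in np.linspace(.1,1,10): pass
E
```

```text
floor n 250 slope deg 12.07 z at lip 33.5 expect 12, 35
floor n 351 slope deg 11.78 z at lip 34.0 expect 12, 35
floor n 210 slope deg 12.02 z at lip 33.6 expect 12, 35
floor n 309 slope deg 12.68 z at lip 34.1 expect 12, 35
```

Request:
move_arm --pt "0 0 0.01 1 6 0 255" --pt "0 0 0.03 3 20 1 255" --pt "0 0 0.06 6 42 2 255" --pt "0 0 0.1 11 72 3 255" --pt "0 0 0.15 17 108 4 255" --pt "0 0 0.2 23 146 5 255" --pt "0 0 0.25 29 184 6 255" --pt "0 0 0.3 35 220 6 255" --pt "0 0 0.34 40 252 6 255" --pt "0 0 0.37 43 275 6 255" --pt "0 0 0.39 45 287 6 255" --pt "0 0 0.39 45 291 6 255"

```text
time: 9.45
eef_pos: [0.5044, -0.0217, 0.1811]
tcp_rot: [0.616, 0.347, -0.25, 0.662]
contact_force: [0.3, 0.9, -3.2]
opening: 0.218
```

Run:
```python
from h import *
from plant import eyes,readout
cup_now()
for n in("scene","top"):
    d=eyes.read_camera(n);np.savez(f"pics/{n}6.npz",**d);floorfit(d,cuppose())
    if n=="top": crop(d,210,340,100,260,5,"pics/l1.png")
    else: crop(d,180,400,170,330,3,"pics/l2.png")
for a in [(-.03,0,.103,0),(.066,0,.100,0),(.066,0,.086,36)]:
    p,q=tcp_for(station(*a[:3]),8.3,a[3]);print(a);rel(p,q)
```

```text
cup origin [ 0.6026 -0.007   0.1343] eulerZYX [8.4 0.1 0.1] lip st x,y -0.03 0.0021 z 0.1692
floor n 177 slope deg 12.8 z at lip 33.4 expect 12, 35
floor n 253 slope deg 12.26 z at lip 32.8 expect 12, 35
(-0.03, 0, 0.103, 0)
t 9.55 q [-0.43 -0.38  2.43  0.67  0.6   0.53] p [ 0.5046 -0.0228  0.1813] F [ 0.2 -0.2 -2.2] open 0.215
rotvec [-0.0009 -0.002  -0.0001] deg 0.1 shift [  0.1  -0.6 -66.7] len 66.7
(0.066, 0, 0.1, 0)
t 9.55 q [-0.43 -0.38  2.43  0.67  0.6   0.53] p [ 0.5046 -0.0228  0.1813] F [ 0.2 -0.2 -2.2] open 0.215
rotvec [-0.0009 -0.002  -0.0001] deg 0.1 shift [ 95.1  13.3 -69.7] len 118.7
(0.066, 0, 0.086, 36)
t 9.55 q [-0.43 -0.38  2.43  0.67  0.6   0.53] p [ 0.5046 -0.0228  0.1813] F [ 0.2 -0.2 -2.2] open 0.215
rotvec [-9.150e-02  6.198e-01  3.000e-04] deg 35.9 shift [133.3  18.9  11.9] len 135.1
```

View pics/l1.png

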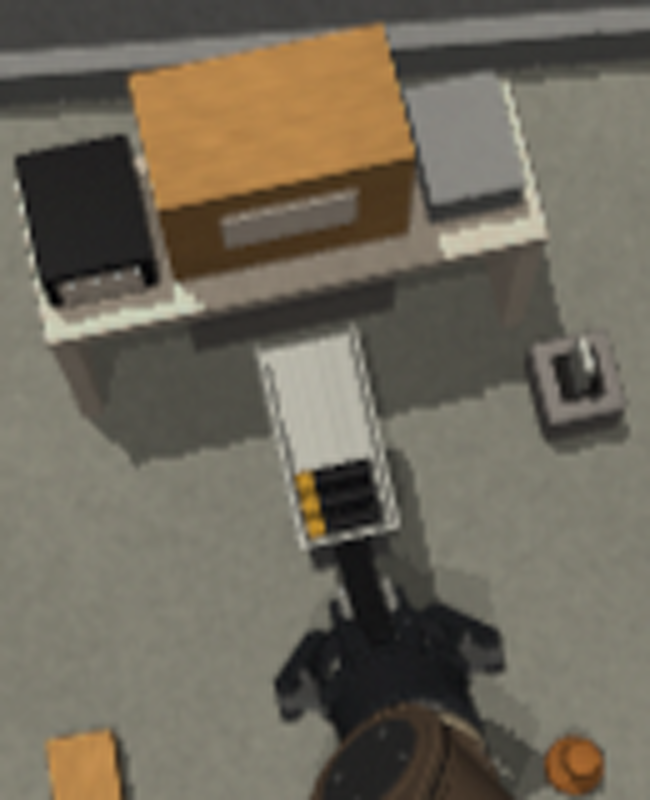

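View pics/l2.png

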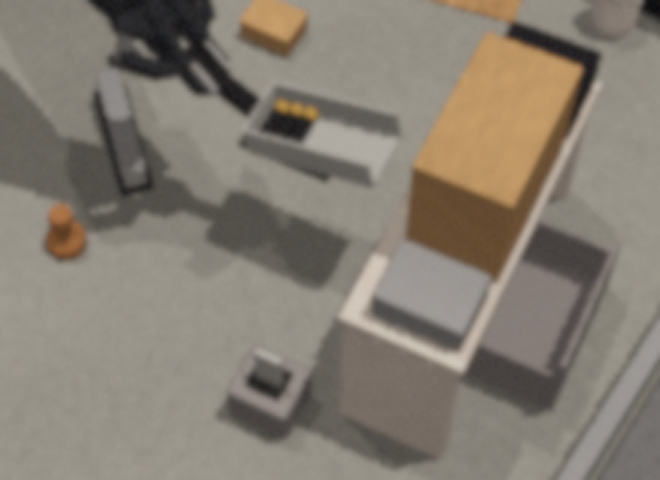

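The cup is aligned in front of the bin, with the cells at the rear and the lip about 30 mm short of the shelf edge. Now I'll lower it and slide it under the shelf, level.

Request:
move_arm --pt "0 -0.002 0 1 0 -6 255" --pt "0 -0.002 0 3 0 -20 255" --pt "0 -0.002 0 6 0 -36 255" --pt "0 -0.002 0 10 0 -52 255" --pt "0 -0.002 0 16 1 -64 255" --pt "0 -0.002 0 25 2 -69 255" --pt "0 -0.002 0 37 4 -70 255" --pt "0 -0.002 0 50 6 -70 255" --pt "0 -0.002 0 64 8 -70 255" --pt "0 -0.002 0 78 10 -70 255" --pt "0 -0.002 0 89 12 -70 255" --pt "0 -0.002 0 95 13 -70 255"

```text
time: 10.75
eef_pos: [0.6004, -0.0106, 0.111]
tcp_rot: [0.616, 0.345, -0.251, 0.662]
contact_force: [-0.6, -0.0, -2.8]
opening: 0.218
```

Run:
```python
from h import *
from plant import eyes,readout
cup_now()
for n in("scene","top"):
    d=eyes.read_camera(n);np.savez(f"pics/{n}7.npz",**d)
    if n=="top": crop(d,210,340,100,260,5,"pics/m1.png")
    else: crop(d,180,400,170,330,3,"pics/m2.png")
for tip,z in[(4,.098),(8,.096),(12,.094),(15,.093),(18,.092),(21,.091),(24,.090),(27,.089),(30,.088),(33,.087),(36,.086)]:
    p,q=tcp_for(station(.066,0,z),8.3,tip);rel(p,q)
```

```text
cup origin [0.6987 0.0036 0.0644] eulerZYX [8.2 0.  0. ] lip st x,y 0.0665 -0.0014 z 0.0994
t 10.85 q [-0.31  0.01  2.25  0.91  0.37  0.34] p [ 0.6001 -0.0103  0.1111] F [ 0.3  0.2 -1.8] open 0.221
rotvec [-0.0108  0.069   0.0005] deg 4.0 shift [ 0.8  0.9 10. ] len 10.1
t 10.85 q [-0.31  0.01  2.25  0.91  0.37  0.34] p [ 0.6001 -0.0103  0.1111] F [ 0.3  0.2 -1.8] open 0.221
rotvec [-0.0209  0.1381  0.0006] deg 8.0 shift [ 2.8  1.2 19.5] len 19.7
t 10.85 q [-0.31  0.01  2.25  0.91  0.37  0.34] p [ 0.6001 -0.0103  0.1111] F [ 0.3  0.2 -1.8] open 0.221
rotvec [-0.031   0.2071  0.0006] deg 12.0 shift [ 5.6  1.6 28.8] len 29.4
t 10.85 q [-0.31  0.01  2.25  0.91  0.37  0.34] p [ 0.6001 -0.0103  0.1111] F [ 0.3  0.2 -1.8] open 0.221
rotvec [-0.0385  0.259   0.0006] deg 15.0 shift [ 8.2  2.  36.1] len 37.1
t 10.85 q [-0.31  0.01  2.25  0.91  0.37  0.34] p [ 0.6001 -0.0103  0.1111] F [ 0.3  0.2 -1.8] open 0.221
rotvec [-0.046   0.3108  0.0006] deg 18.0 shift [11.2  2.5 43.3] len 44.8
t 10.85 q [-0.31  0.01  2.25  0.91  0.37  0.34] p [ 0.6001 -0.0103  0.1111] F [ 0.3  0.2 -1.8] open 0.221
rotv
[... 269 characters left out ...]
.01  2.25  0.91  0.37  0.34] p [ 0.6001 -0.0103  0.1111] F [ 0.3  0.2 -1.8] open 0.221
rotvec [-0.0687  0.4662  0.0007] deg 27.0 shift [22.7  4.1 63.7] len 67.8
t 10.85 q [-0.31  0.01  2.25  0.91  0.37  0.34] p [ 0.6001 -0.0103  0.1111] F [ 0.3  0.2 -1.8] open 0.221
rotvec [-0.0762  0.518   0.0007] deg 30.0 shift [27.4  4.8 70.1] len 75.4
t 10.85 q [-0.31  0.01  2.25  0.91  0.37  0.34] p [ 0.6001 -0.0103  0.1111] F [ 0.3  0.2 -1.8] open 0.221
rotvec [-0.0838  0.5698  0.0007] deg 33.0 shift [32.4  5.5 76.2] len 83.0
t 10.85 q [-0.31  0.01  2.25  0.91  0.37  0.34] p [ 0.6001 -0.0103  0.1111] F [ 0.3  0.2 -1.8] open 0.221
rotvec [-0.0913  0.6217  0.0007] deg 36.0 shift [37.8  6.3 82. ] len 90.5
```

View pics/m1.png

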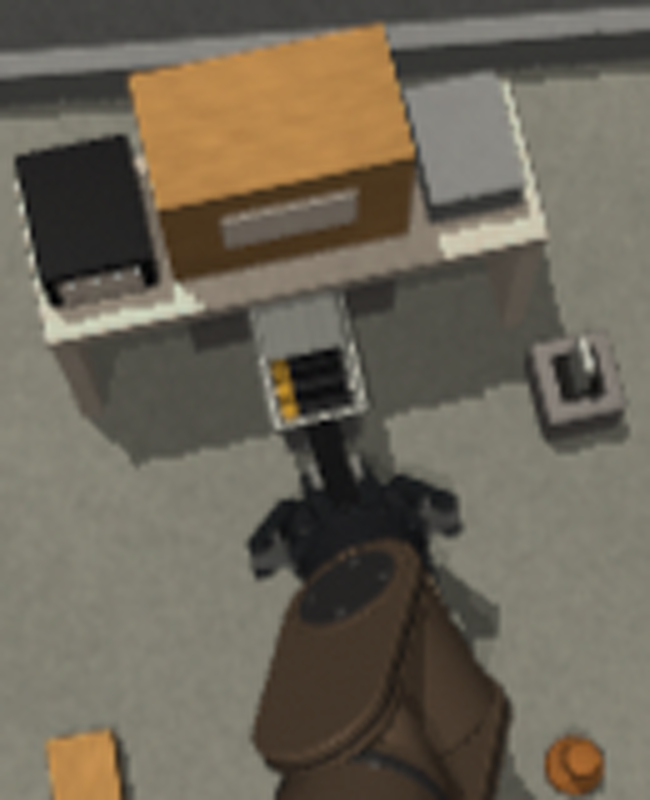

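View pics/m2.png

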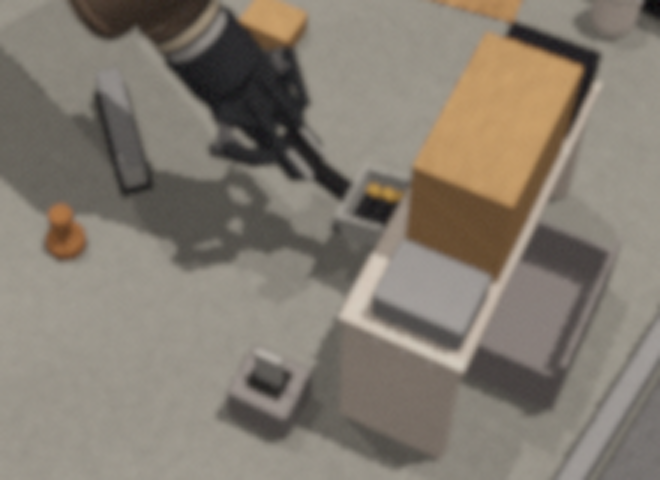

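The cup is level under the shelf with its lip over the bin. I'll tip it about the lip.

Request:
move_arm --pt "-0.006 0.035 0 0 0 5 255" --pt "-0.011 0.069 0 1 1 10 255" --pt "-0.021 0.138 0 3 1 19.5 255" --pt "-0.031 0.207 0 6 2 29 255" --pt "-0.039 0.259 0 8 2 36 255" --pt "-0.046 0.311 0 11 2.5 43 255" --pt "-0.054 0.363 0 15 3 50 255" --pt "-0.061 0.414 0 18.5 3.5 57 255" --pt "-0.069 0.466 0 23 4 64 255" --pt "-0.076 0.518 0 27 5 70 255" --pt "-0.084 0.57 0 32 5.5 76 255" --pt "-0.091 0.622 0 38 6 82 255"

```text
time: 12.05
eef_pos: [0.6378, -0.0044, 0.1934]
tcp_rot: [0.48, 0.52, -0.443, 0.551]
contact_force: [0.1, -0.6, -1.1]
opening: 0.219
```

Run:
```python
from h import *
from plant import eyes,readout
cup_now();s=readout.get_state();print(s["contact_force"],s["qpos"].round(2))
for n in("scene","top"):
    d=eyes.read_camera(n);np.savez(f"pics/{n}8.npz",**d)
    if n=="top": crop(d,210,340,100,260,5,"pics/n1.png")
    else: crop(d,180,400,170,330,3,"pics/n2.png")
```

```text
cup origin [0.6901 0.0033 0.0972] eulerZYX [ 8.2 36.1  0.1] lip st x,y 0.0657 -0.0005 z 0.086
[ 0.08201094 -0.6122619  -1.09074119] [-0.17  0.2   1.75  0.03  1.13  1.24]
```

View pics/n1.png

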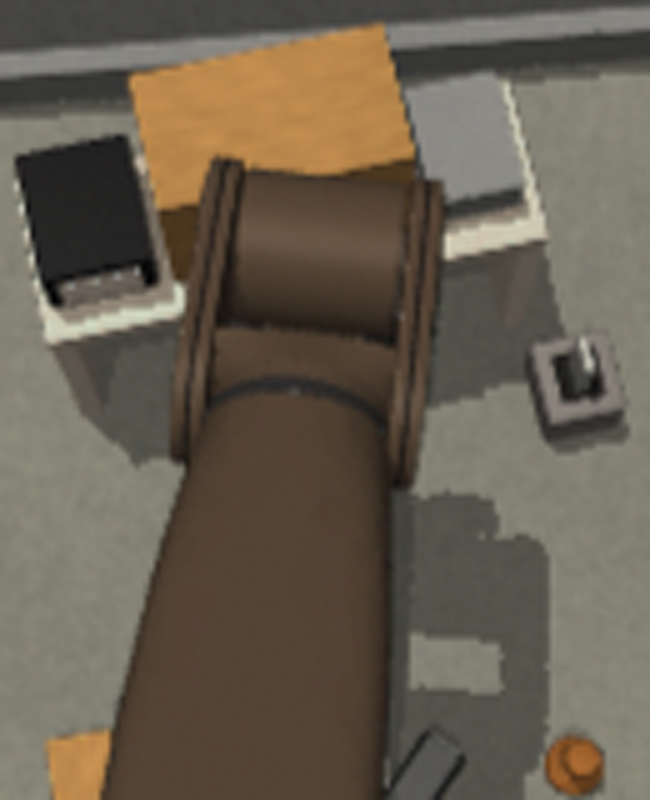

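View pics/n2.png

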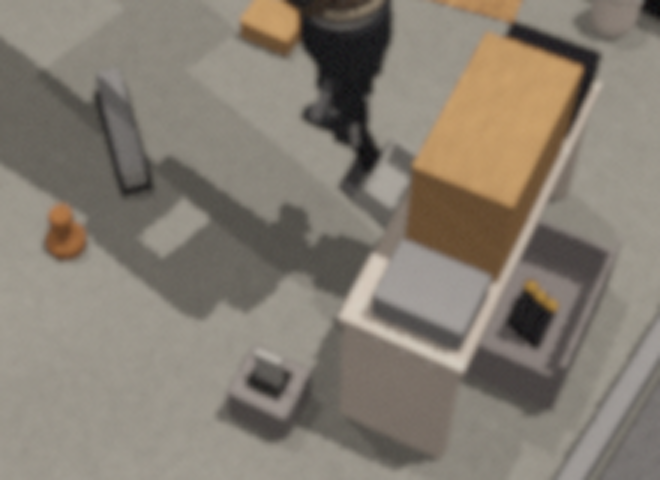

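At least two cells are in the bin at scene-crop (537,300), and the cup rear is empty. I'll hold briefly and look again.

Request:
move_arm --pt "0 0 0 0 0 0 255" --pt "0 0 0 0 0 0 255" --pt "0 0 0 0 0 0 255" --pt "0 0 0 0 0 0 255" --pt "0 0 0 0 0 0 255" --pt "0 0 0 0 0 0 255"

```text
time: 12.75
eef_pos: [0.6397, -0.0045, 0.1945]
tcp_rot: [0.481, 0.519, -0.441, 0.552]
contact_force: [-0.2, 0.6, -1.7]
opening: 0.218
```

Run:
```python
from h import *
from plant import eyes,readout
cup_now();s=readout.get_state();print(s["contact_force"])
d=eyes.read_camera("scene");np.savez("pics/scene9.npz",**d)
crop(d,280,400,200,320,5,"pics/o2.png")
```

```text
cup origin [0.6925 0.0032 0.0986] eulerZYX [ 8.2 35.8 -0. ] lip st x,y 0.0681 -0.0009 z 0.0877
[-0.23538134  0.61709694 -1.68785258]
```

View pics/o2.png

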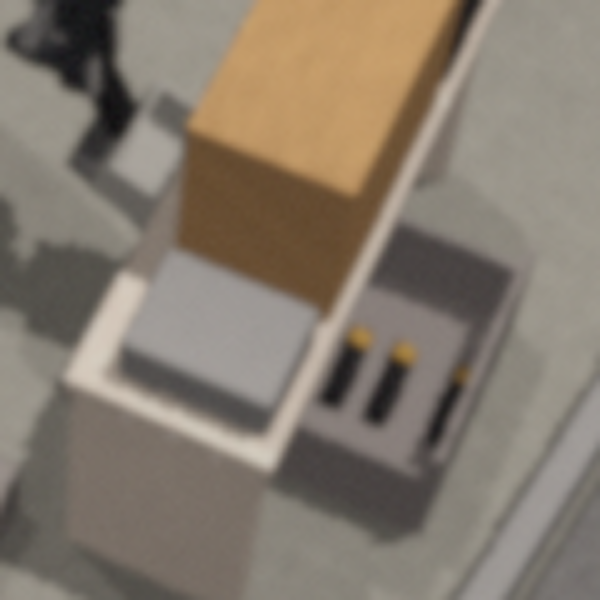

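All three cells lie in the bin, at scene-crop (347,365), (392,382) and (448,405). I'll level the cup about the lip, then retract.

Run:
```python
from h import *
for tip,z in[(30,.089),(24,.091),(18,.093),(12,.095),(6,.097),(0,.1)]:
    p,q=tcp_for(station(.066,0,z),8.3,tip);rel(p,q)
```

```text
t 12.8 q [-0.17  0.2   1.75  0.03  1.12  1.24] p [ 0.6397 -0.0045  0.1945] F [-0.2  0.4 -1.5] open 0.22
rotvec [ 0.015  -0.1004  0.0008] deg 5.8 shift [-12.3  -1.  -12.3] len 17.4
t 12.8 q [-0.17  0.2   1.75  0.03  1.12  1.24] p [ 0.6397 -0.0045  0.1945] F [-0.2  0.4 -1.5] open 0.22
rotvec [ 0.03   -0.2041  0.0009] deg 11.8 shift [-21.2  -2.3 -25.3] len 33.0
t 12.8 q [-0.17  0.2   1.75  0.03  1.12  1.24] p [ 0.6397 -0.0045  0.1945] F [-0.2  0.4 -1.5] open 0.22
rotvec [ 0.0451 -0.3077  0.0009] deg 17.8 shift [-28.5  -3.4 -39.1] len 48.5
t 12.8 q [-0.17  0.2   1.75  0.03  1.12  1.24] p [ 0.6397 -0.0045  0.1945] F [-0.2  0.4 -1.5] open 0.22
rotvec [ 0.0602 -0.4113  0.0009] deg 23.8 shift [-34.1  -4.2 -53.6] len 63.7
t 12.8 q [-0.17  0.2   1.75  0.03  1.12  1.24] p [ 0.6397 -0.0045  0.1945] F [-0.2  0.4 -1.5] open 0.22
rotvec [ 0.0753 -0.5149  0.0009] deg 29.8 shift [-38.   -4.7 -68.6] len 78.6
t 12.8 q [-0.17  0.2   1.75  0.03  1.12  1.24] p [ 0.6397 -0.0045  0.1945] F [-0.2  0.4 -1.5] open 0.22
rotvec [ 0.0903 -0.6186  0.0009] deg 35.8 shift [-40.1  -5.  -82.9] len 92.2
```

Request:
move_arm --pt "0.008 -0.05 0 -6 -0.5 -6 255" --pt "0.022 -0.15 0 -17 -2 -19 255" --pt "0.037 -0.255 0 -25 -3 -32 255" --pt "0.053 -0.36 0 -31 -4 -46 255" --pt "0.068 -0.463 0 -36 -4.5 -61 255" --pt "0.083 -0.567 0 -39 -5 -76 255" --pt "0.09 -0.619 0 -42 -5 -83 255" --pt "0.09 -0.619 0 -55 -7 -83 255" --pt "0.09 -0.619 0 -75 -10 -83 255" --pt "0.09 -0.619 0 -97 -13 -83 255" --pt "0.09 -0.619 0 -117 -16 -83 255" --pt "0.09 -0.619 0 -128 -18 -83 255"

```text
time: 14.0
eef_pos: [0.5103, -0.0223, 0.1111]
tcp_rot: [0.616, 0.345, -0.25, 0.662]
contact_force: [-0.6, -0.0, -2.1]
opening: 0.219
```

Run:
```python
from h import *
from plant import eyes,readout
cup_now()
for n in("scene","top"):
    d=eyes.read_camera(n);np.savez(f"pics/{n}10.npz",**d);floorfit(d,cuppose())
s=load("pics/scene10.npz");crop(s,180,400,130,330,3,"pics/p2.png")
```

```text
cup origin [ 0.6087 -0.008   0.0645] eulerZYX [ 8.3  0.  -0. ] lip st x,y -0.0243 0.0001 z 0.0995
floor n 180 slope deg 11.99 z at lip 33.7 expect 12, 35
floor n 227 slope deg 11.81 z at lip 32.5 expect 12, 35
```

View pics/p2.png

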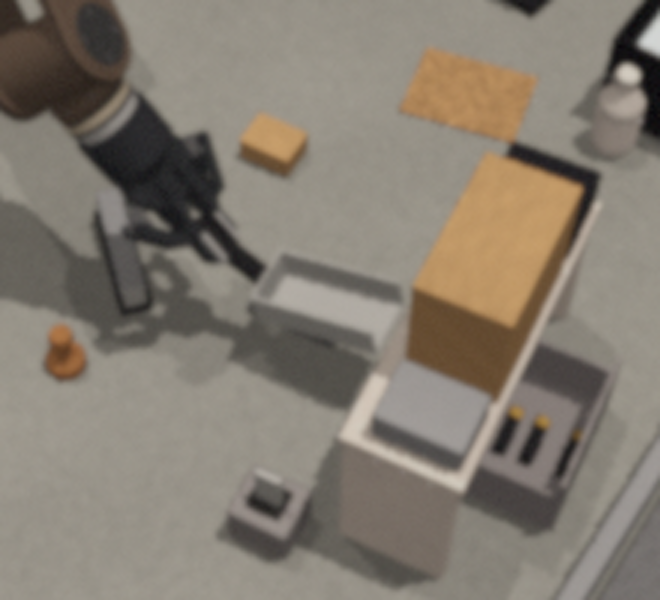

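The cup is empty and level. Now I'll find where the glue and punch are relative to the mat placement, and the mat centre.

Run:
```python
from h import *
t=load("pics/top10.npz")
for n,d,bx in(("top",t,0),("scene",load("pics/scene10.npz"),-.0055)):
    C=cloud(d).reshape(-1,3)+[bx,0,0];m=(C[:,2]>.02)&(C[:,2]<.2)
    for nm,x0,x1,y0,y1 in[("glue",.6,.76,.33,.46),("punch",.38,.62,.42,.66),("sbox",.36,.52,.08,.24)]:
        k=m&(C[:,0]>x0)&(C[:,0]<x1)&(C[:,1]>y0)&(C[:,1]<y1);q=C[k];print(n,nm,k.sum(),np.percentile(q,[1,99],axis=0).round(3).tolist() if k.sum() else "")
    hsv=cv2.cvtColor(d["color"],cv2.COLOR_RGB2HSV);mm=(cv2.inRange(hsv,np.array([5,90,90]),np.array([25,255,255]))>0).reshape(-1)
    k=mm&(abs(C[:,2]-.003)<.012)&(C[:,0]>.47)&(C[:,0]<.64)&(C[:,1]>.28)&(C[:,1]<.44);msk=k.reshape(420,560).astype(np.uint8)
    cs,_=cv2.findContours(msk,cv2.RETR_EXTERNAL,cv2.CHAIN_APPROX_NONE);c=max(cs,key=cv2.contourArea)[:,0]
    w=np.array([ray(d,u,v,.003)[:2]*1000 for u,v in c],np.float32);w[:,0]+=bx*1000;print(n,"mat",cv2.minAreaRect(w),cv2.moments(msk,True)["m10"]/msk.sum(),cv2.moments(msk,True)["m01"]/msk.sum())
crop(t,90,230,130,280,5,"pics/q1.png")
```

```text
top glue 731 [[0.676, 0.365, 0.022], [0.758, 0.459, 0.116]]
top punch 679 [[0.448, 0.503, 0.027], [0.538, 0.583, 0.081]]
top sbox 251 [[0.394, 0.146, 0.021], [0.454, 0.193, 0.034]]
top mat ((552.8450927734375, 358.502197265625), (129.41519165039062, 99.6030044555664), 14.017657279968262) 171.0234521575985 223.3264540337711
scene glue 810 [[0.679, 0.365, 0.023], [0.759, 0.458, 0.117]]
scene punch 609 [[0.451, 0.502, 0.021], [0.545, 0.584, 0.084]]
scene sbox 243 [[0.397, 0.145, 0.021], [0.456, 0.194, 0.036]]
scene mat ((553.70947265625, 359.37994384765625), (128.29811096191406, 97.91341400146484), 13.761394500732422) 336.01489117983965 161.24169530355098
```

View pics/q1.png

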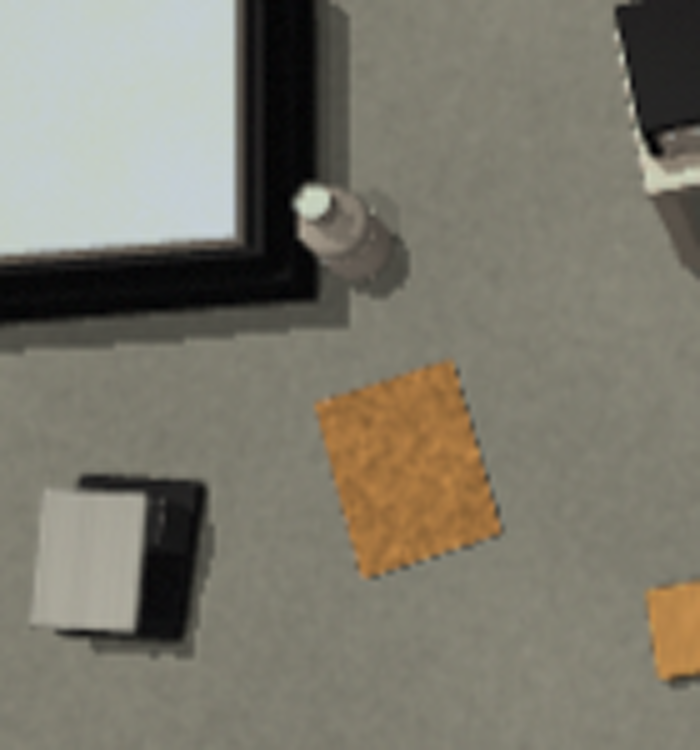

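```bash
cat >> h.py <<'E'
MAT=np.array([.554,.3605]);MY=14.0
def tcp_cup(o,yaw,tip=0):
    g=np.load("grip.npz");Rc=Rcup(yaw,tip);return np.asarray(o)+Rc.apply(g["p"]),Rc*R.from_quat(g["q"])
E
python3 - <<'E'
from h import *
o=MAT+.012*np.array([np.cos(np.radians(MY)),np.sin(np.radians(MY))]);print(o)
rel(*tcp_cup([*o,.10],MY))
E
```

```text
[0.56564355 0.36340306]
t 14.1 q [-0.42 -0.22  2.46  0.91  0.45  0.25] p [ 0.5106 -0.0225  0.1112] F [-0.7 -0.7 -2.2] open 0.217
rotvec [0.0004 0.0002 0.1009] deg 5.8 shift [-41.4 361.8  35.3] len 365.9
```

Request:
move_arm --pt "0 0 0 0 6 6 255" --pt "0 0 0 1 20 16 255" --pt "0 0 0.01 2 44 26 255" --pt "0 0 0.02 2 76 36 255" --pt "0 0 0.03 0 112 42 255" --pt "0 0 0.04 -3 150 45 255" --pt "0 0 0.05 -8 190 45 255" --pt "0 0 0.06 -14 230 45 255" --pt "0 0 0.07 -21 270 43 255" --pt "0 0 0.085 -29 306 40 255" --pt "0 0 0.095 -36 336 37 255" --pt "0 0 0.1 -40 354 35 255"

```text
time: 15.3
eef_pos: [0.4703, 0.3345, 0.1466]
tcp_rot: [0.598, 0.376, -0.216, 0.674]
contact_force: [-0.5, -0.3, -1.5]
opening: 0.216
```

Run:
```python
from h import *
cup_now()
o=MAT+.012*np.array([np.cos(np.radians(MY)),np.sin(np.radians(MY))])
rel(*tcp_cup([*o,.015],MY))
```

```text
cup origin [0.5667 0.3588 0.1001] eulerZYX [14.1 -0.   0. ] lip st x,y -0.0132 0.3759 z 0.1351
t 15.3 q [ 0.52 -0.09  2.27 -0.56  0.33  2.31] p [0.4703 0.3345 0.1466] F [-0.5 -0.3 -1.5] open 0.216
rotvec [-0.0009  0.0006 -0.0014] deg 0.1 shift [ -1.1   4.8 -85. ] len 85.1
```

Request:
move_arm --pt "0 0 0 0 1 -4 255" --pt "0 0 0 0 2 -12 255" --pt "0 0 0 -1 4 -24 255" --pt "0 0 0 -1 5 -36 255" --pt "0 0 0 -1 5 -46 255" --pt "0 0 0 -1 5 -52 255" --pt "0 0 0 -1 5 -55 255" --pt "0 0 0 -1 5 -55 255"

```text
time: 16.1
eef_pos: [0.4693, 0.3395, 0.0917]
tcp_rot: [0.598, 0.376, -0.217, 0.674]
contact_force: [-0.1, 0.7, -1.8]
opening: 0.216
```

Run:
```python
from h import *
from plant import eyes
cup_now()
o=MAT+.012*np.array([np.cos(np.radians(MY)),np.sin(np.radians(MY))])
rel(*tcp_cup([*o,.0045],MY))
for n in("scene","top"):
    d=eyes.read_camera(n);np.savez(f"pics/{n}11.npz",**d);floorfit(d,cuppose())
    if n=="top": crop(d,120,220,170,290,5,"pics/r1.png")
    else: crop(d,260,400,90,210,5,"pics/r2.png")
```

```text
cup origin [0.5657 0.3636 0.0451] eulerZYX [14.  0. -0.] lip st x,y -0.0135 0.3807 z 0.08
t 16.1 q [ 0.53  0.03  2.28 -0.87  0.24  2.64] p [0.4693 0.3395 0.0917] F [-0.1  0.7 -1.8] open 0.216
rotvec [ 0.0005 -0.0006  0.0004] deg 0.1 shift [ -0.1  -0.2 -40.6] len 40.6
floor n 84 slope deg 11.81 z at lip 33.4 expect 12, 35
floor n 224 slope deg 11.35 z at lip 32.3 expect 12, 35
```

View pics/r1.png

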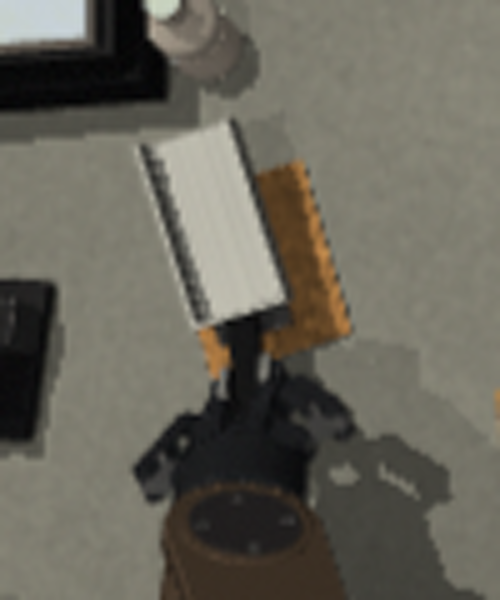

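View pics/r2.png

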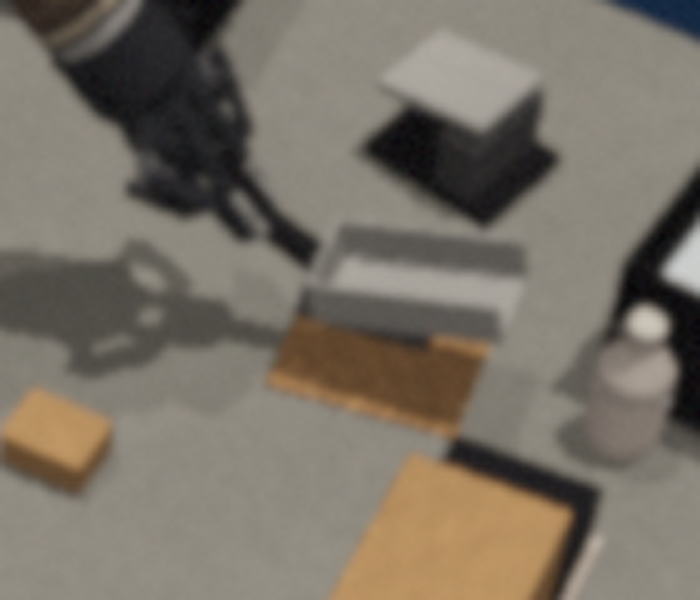

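At this heading joint 5 sits on its lower limit (0.24), so I can't lower further. From the data (wrist 0.248 m behind the TCP, 0.101 m lateral offset) a heading of about 46° keeps q5 at roughly 0.35. I'll raise and turn there; the foot still lies essentially within the mat.

Run:
```python
from h import *
h=46.;o=MAT+.012*np.array([np.cos(np.radians(h)),np.sin(np.radians(h))]);print(o)
rel(*tcp_cup([*o,.14],h))
```

```text
[0.5623359  0.36913208]
t 16.2 q [ 0.53  0.03  2.28 -0.87  0.24  2.64] p [0.4696 0.3399 0.0926] F [-0.6 -0.3 -1.2] open 0.217
rotvec [-4.000e-04  6.000e-04  5.585e-01] deg 32.0 shift [ 23.8 -42.3  94. ] len 105.8
```

Request:
move_arm --pt "0 0 0 0 0 15 255" --pt "0 0 0 0 0 40 255" --pt "0 0 0 0 0 70 255" --pt "0 0 0 0 0 94 255" --pt "0 0 0.07 3 -5 100 255" --pt "0 0 0.14 6 -10 100 255" --pt "0 0 0.21 9 -15 100 255" --pt "0 0 0.28 12 -21 100 255" --pt "0 0 0.35 15 -26 100 255" --pt "0 0 0.42 18 -32 98 255" --pt "0 0 0.49 21 -37 95 255" --pt "0 0 0.558 24 -42 94 255"

```text
time: 17.4
eef_pos: [0.4931, 0.2984, 0.1873]
tcp_rot: [0.472, 0.525, -0.023, 0.708]
contact_force: [-0.4, 0.5, -1.4]
opening: 0.216
```

Run:
```python
from h import *
h=46.;o=MAT+.012*np.array([np.cos(np.radians(h)),np.sin(np.radians(h))]);cup_now()
rel(*tcp_cup([*o,.03],h))
```

```text
cup origin [0.5623 0.3697 0.1408] eulerZYX [45.9 -0.1 -0.1] lip st x,y -0.0295 0.4215 z 0.1759
t 17.4 q [ 0.21 -0.18  2.26  0.73  0.57  0.45] p [0.4931 0.2984 0.1873] F [-0.4  0.5 -1.4] open 0.216
rotvec [0.     0.0018 0.0019] deg 0.2 shift [   0.2   -0.7 -110.7] len 110.7
```

Good: q5 is 0.57 and q6 is 0.45. Lowering to 27 mm above the mat.

Request:
move_arm --pt "0 0.001 0.001 0 0 -6 255" --pt "0 0.002 0.002 0 0 -18 255" --pt "0 0.002 0.002 0 -1 -34 255" --pt "0 0.002 0.002 0 -1 -52 255" --pt "0 0.002 0.002 0 -1 -70 255" --pt "0 0.002 0.002 0 -1 -86 255" --pt "0 0.002 0.002 0 -1 -99 255" --pt "0 0.002 0.002 0 -1 -107 255" --pt "0 0.002 0.002 0 -1 -111 255" --pt "0 0.002 0.002 0 -1 -111 255"

```text
time: 18.4
eef_pos: [0.4926, 0.2976, 0.0756]
tcp_rot: [0.471, 0.526, -0.023, 0.707]
contact_force: [-0.0, -0.1, -1.8]
opening: 0.221
```

Run:
```python
from h import *
from plant import eyes
h=46.;o=MAT+.012*np.array([np.cos(np.radians(h)),np.sin(np.radians(h))]);cup_now()
rel(*tcp_cup([*o,.003],h))
Rc,oo=cuppose()
for n in("scene","top"):
    d=eyes.read_camera(n);np.savez(f"pics/{n}12.npz",**d);floorfit(d,cuppose())
    im=d["color"][:,:,::-1].copy()
    f=5;v0,v1,u0,u1=(170,290,120,230) if n=="top" else (90,210,260,400)
    c=cv2.resize(im[v0:v1,u0:u1],None,fx=f,fy=f,interpolation=cv2.INTER_CUBIC)
    P=oo+Rc.apply([[x,y,0] for x,y in((-.07,-.025),(.02,-.025),(.02,.025),(-.07,.025))]);P[:,2]=.003
    a=np.radians(14);M=[[*(MAT+[x*np.cos(a)-y*np.sin(a),x*np.sin(a)+y*np.cos(a)]),.003] for x,y in((-.065,-.05),(.065,-.05),(.065,.05),(-.065,.05))]
    for L,col in((P,(0,0,255)),(M,(255,0,0))):
        q=((proj(d,L)+.5-[u0,v0])*f).astype(np.int32);cv2.polylines(c,[q],True,col,1)
    cv2.imwrite(f"pics/s_{n}.png",c)
```

```text
cup origin [0.5615 0.369  0.0289] eulerZYX [46.   0.1  0. ] lip st x,y -0.0304 0.421 z 0.0638
t 18.4 q [ 0.2   0.04  2.31  1.12  0.42 -0.  ] p [0.4926 0.2976 0.0756] F [-0.  -0.1 -1.8] open 0.221
rotvec [ 0.0007 -0.0014  0.0004] deg 0.1 shift [  0.8   0.1 -26.1] len 26.1
floor n 114 slope deg 10.59 z at lip 32.2 expect 12, 35
floor n 225 slope deg 11.16 z at lip 31.5 expect 12, 35
```

View pics/s_top.png

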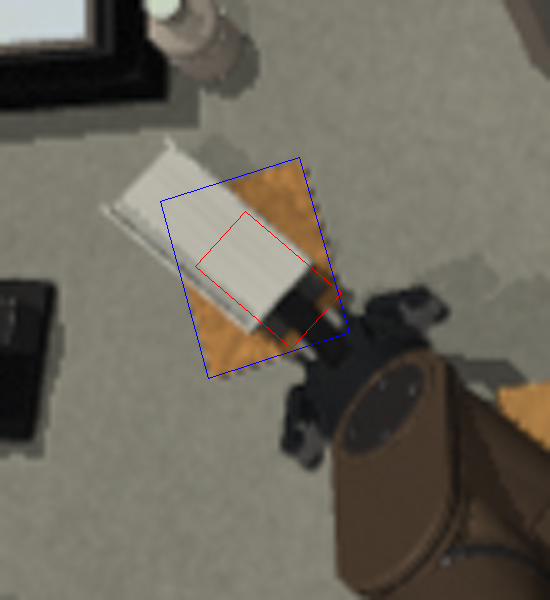

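View pics/s_scene.png

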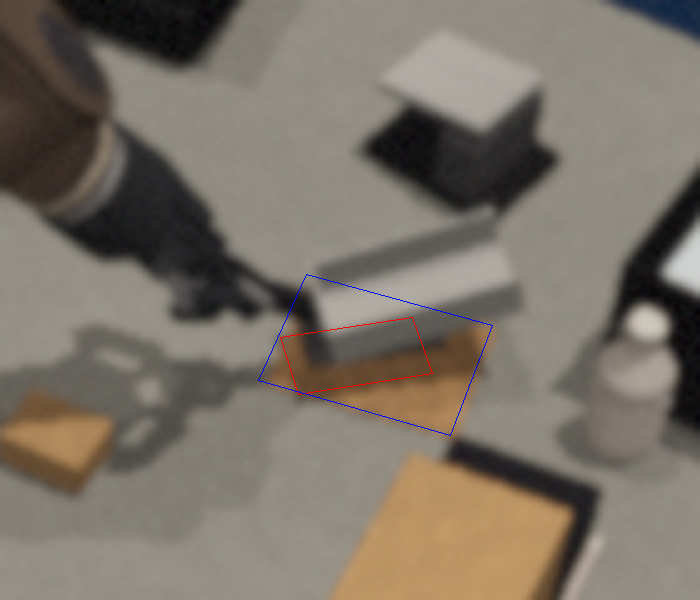

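Run:
```python
from h import *
Rc,oo=cuppose()
for n,(v0,u0) in(("top",(170,120)),("scene",(90,260))):
    d=load(f"pics/{n}12.npz");print(n,((proj(d,oo+Rc.apply([[.067,.028,.035],[.067,-.028,.035],[.06,.031,.065],[.06,-.031,.065],[-.061,.031,.038],[-.061,-.031,.038]]))+.5-[u0,v0])*5).round().tolist())
```

```text
top [[113.0, 207.0], [171.0, 143.0], [102.0, 207.0], [168.0, 135.0], [250.0, 332.0], [314.0, 259.0]]
scene [[492.0, 240.0], [516.0, 303.0], [485.0, 205.0], [513.0, 276.0], [299.0, 262.0], [322.0, 333.0]]
```

The predicted cup corners match the top picture to under 1 mm. Lowering onto the mat.

Request:
move_arm --pt "0 0 0 0 0 -5 255" --pt "0 0 0 1 1 -12 255" --pt "0 0 0 1 1 -18 255" --pt "0 0 0 1 1 -22 255" --pt "0 0 0 1 1 -24 255" --pt "0 0 0 1 1 -25 255" --pt "0 0 0 1 1 -25 255" --pt "0 0 0 1 1 -25 255"

```text
time: 19.3
eef_pos: [0.4946, 0.2986, 0.0521]
tcp_rot: [0.471, 0.526, -0.023, 0.708]
contact_force: [-0.4, -0.0, -1.9]
opening: 0.222
```

Run:
```python
from h import *
cup_now();rel(*tcp_cup([.562,.369,.003],46))
```

```text
cup origin [0.5637 0.3701 0.0056] eulerZYX [46. -0. -0.] lip st x,y -0.0282 0.4218 z 0.0406
t 19.3 q [ 0.21  0.1   2.31  1.25  0.39 -0.14] p [0.4946 0.2986 0.0521] F [-0.4 -0.  -1.9] open 0.222
rotvec [0.     0.0011 0.0003] deg 0.1 shift [-1.6 -1.1 -2.5] len 3.2
```

Request:
move_arm --pt "0 0 0 -1 -1 -1 255" --pt "0 0 0 -1.5 -1 -2 255" --pt "0 0 0 -1.5 -1 -3 255" --pt "0 0 0 -1.5 -1 -3.5 255" --pt "0 0 0 -1.5 -1 -3.5 255"

```text
time: 19.8
eef_pos: [0.4936, 0.2979, 0.0495]
tcp_rot: [0.472, 0.525, -0.022, 0.708]
contact_force: [-2.2, -1.6, 5.3]
opening: 0.221
```

The cup is on the mat (+7 N change). Releasing.

Request:
move_arm --pt "0 0 0 0 0 0 190" --pt "0 0 0 0 0 0 170" --pt "0 0 0 0 0 0 140" --pt "0 0 0 0 0 0 80" --pt "0 0 0 0 0 0 0" --pt "0 0 0 0 0 0 0" --pt "0 0 0 0 0 0 0" --pt "0 0 0 0 0 0 0"

```text
time: 20.6
eef_pos: [0.4936, 0.2979, 0.0495]
tcp_rot: [0.472, 0.525, -0.022, 0.708]
contact_force: [-0.4, 0.6, -0.7]
opening: 0.999
```

Run:
```python
from h import *
from plant import eyes,readout
s=readout.get_state();M=R.from_quat(s["tcp_rot"]).as_matrix();print(s["eef_pos"],s["contact_force"],s["opening"],(M[:,0]*-100).round(1),M[:,2].round(3))
for n in("scene","top"):
    d=eyes.read_camera(n);np.savez(f"pics/{n}13.npz",**d);floorfit(d,cuppose())
    if n=="top": crop(d,120,230,170,290,5,"pics/t1.png")
    else: crop(d,260,400,90,210,5,"pics/t2.png")
```

```text
[0.49359739 0.29793349 0.04953295] [-0.38137009  0.56487896 -0.68400349] 0.9987448426381218 [-44.7 -46.5  76.4] [ 0.723 -0.691  0.003]
floor n 129 slope deg 7.98 z at lip 29.4 expect 12, 35
floor n 217 slope deg 11.08 z at lip 32.2 expect 12, 35
```

View pics/t1.png

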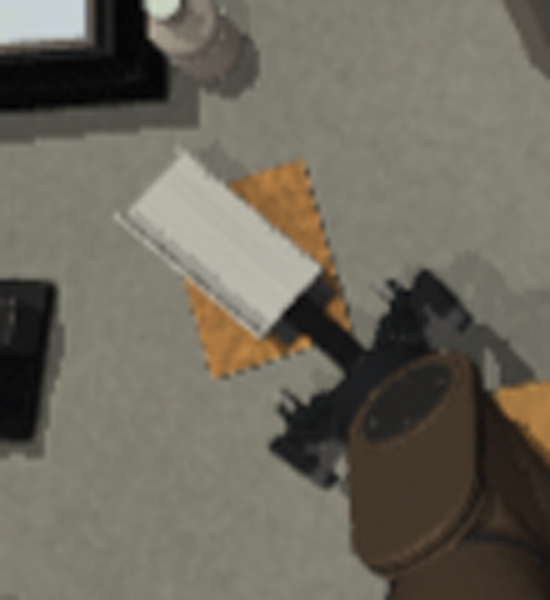

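View pics/t2.png

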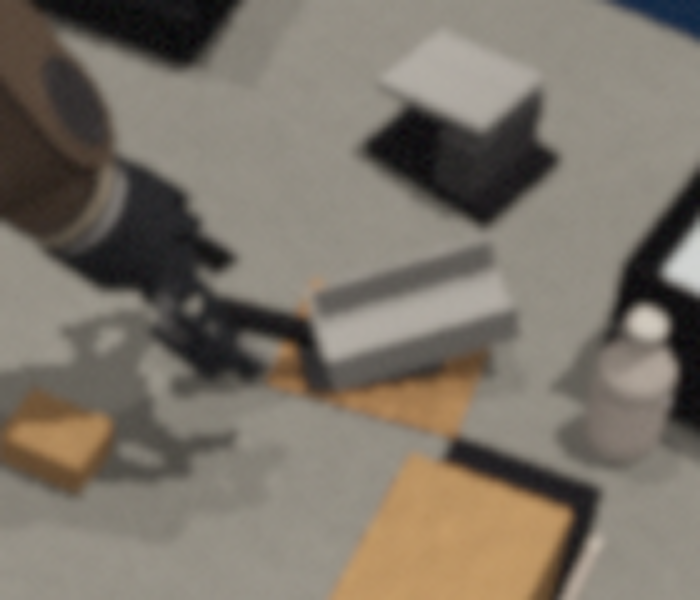

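The cup stands on the mat and the fingers are clear of the handle. I'll back out along the tool axis and then up.

Request:
move_arm --pt "0 0 0 -4 -4 7 0" --pt "0 0 0 -11 -12 19 0" --pt "0 0 0 -20 -21 34 0" --pt "0 0 0 -29 -30 50 0" --pt "0 0 0 -36 -38 68 0" --pt "0 0 0 -40 -43 90 0" --pt "0 0 0 -40 -48 115 0" --pt "0 0 0 -38 -60 140 0" --pt "0 0 0 -34 -80 165 0" --pt "0 0 0 -30 -105 185 0" --pt "0 0 0 -25 -130 195 0" --pt "0 0 0 -20 -150 200 0"

```text
time: 21.9
eef_pos: [0.4742, 0.1467, 0.2515]
tcp_rot: [0.472, 0.524, -0.021, 0.709]
contact_force: [0.5, -0.2, -0.2]
opening: 0.996
```

Run:
```python
from h import *
from plant import eyes,readout
s=readout.get_state();print(s["eef_pos"],s["qpos"].round(2),s["contact_force"])
Rc=Rcup(46,0);oo=np.array([.562,.369,.003])
for n in("scene","top"):
    d=eyes.read_camera(n);np.savez(f"pics/{n}14.npz",**d);floorfit(d,(Rc,oo))
    if n=="top": crop(d,110,230,160,290,5,"pics/u1.png")
    else: crop(d,240,400,90,330,3,"pics/u2.png")
```

```text
[0.47421012 0.1467132  0.25148272] [-0.2  -0.44  2.33  0.72  0.96  0.23] [ 0.50281266 -0.17167467 -0.21433607]
floor n 116 slope deg 9.68 z at lip 31.9 expect 12, 35
floor n 217 slope deg 12.13 z at lip 33.4 expect 12, 35
```

View pics/u1.png

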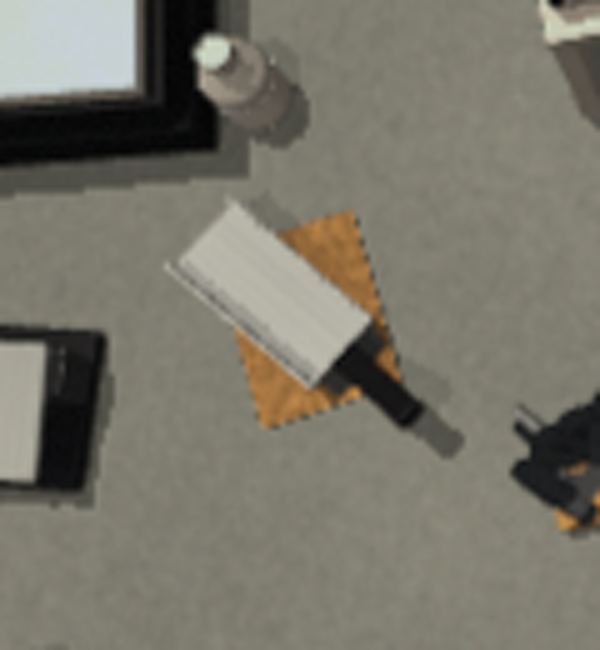

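View pics/u2.png

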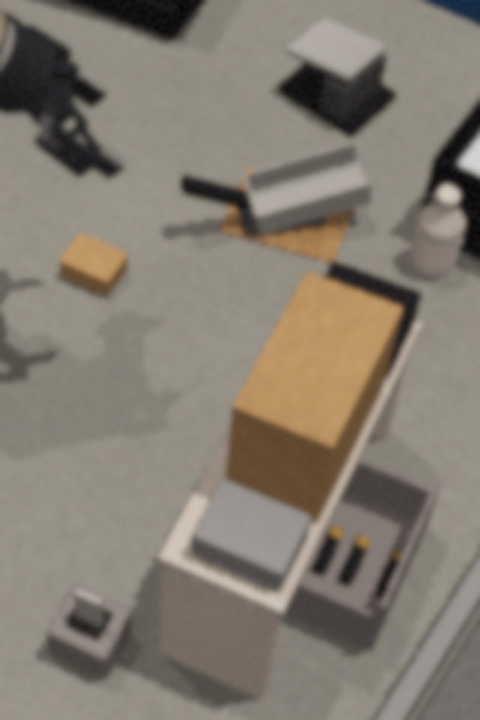

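Run:
```python
from h import *
Rc=Rcup(46,0);oo=np.array([.562,.369,.003])
for n in("top","scene"):
    d=load(f"pics/{n}14.npz");C=cloud(d);L=Rc.inv().apply(C.reshape(-1,3)-oo)
    hsv=cv2.cvtColor(d["color"],cv2.COLOR_RGB2HSV).reshape(-1,3)
    m=(abs(L[:,1])<.022)&(L[:,0]>-.045)&(L[:,0]<.060)&(L[:,2]>0)&(L[:,2]<.05)&(hsv[:,2]>130)
    q=L[m]
    for i in range(3):
        A=np.c_[q[:,:2],np.ones(len(q))];k=np.linalg.lstsq(A,q[:,2],rcond=None)[0];r=q[:,2]-A@k;q=q[abs(r)<.004]
    print(n,len(q),"pitch",np.degrees(np.arctan(k[0])),"roll",np.degrees(np.arctan(k[1])),"z@lip",k[0]*.067+k[2],r.std())
t=load("pics/top14.npz")
for u,v,h in[(180,262,.038),(232,205,.038),(314,388,.041),(376,322,.041),(410,418,.079)]:
    p=ray(t,110+u/5-.4,160+v/5-.4,h);print(Rc.inv().apply(p-oo).round(4))
```

```text
top 351 pitch 11.850727317437338 roll -0.7581641376703443 z@lip 0.03344643989691382 0.002062130490773973
scene 165 pitch 11.803375173151338 roll -3.7051196710400407 z@lip 0.033936521758723436 0.002010058901300285
[0.0667 0.0248 0.035 ]
[ 0.0669 -0.0265  0.035 ]
[-0.0628  0.0297  0.038 ]
[-0.0644 -0.0294  0.038 ]
[-0.1353  0.0023  0.076 ]
```

The cup is level (floor slope 11.8°, origin about 12 mm from the mat centre), and the cells stay in the bin. Now the paddle: I'll refine its position and plan the transit with the fingers shut.

Run:
```python
from h import *
for n,b in(("top",[.0005,.001,0]),("scene",[-.0055,0,0])):
    d=load(f"pics/{n}14.npz");C=cloud(d).reshape(-1,3)+b
    a=np.radians(SA);D=C[:,:2]-SO;x=D@[np.cos(a),np.sin(a)];y=D@[-np.sin(a),np.cos(a)]
    m=(C[:,2]>.075)&(C[:,2]<.105)&(abs(x+.055)<.03)&(abs(y+.18)<.03);print(n,"paddle",m.sum(),x[m].mean(),y[m].mean(),np.c_[x[m],y[m],C[m,2]][:12].round(3).tolist())
    m=(abs(C[:,2]-.05)<.005)&(abs(x+.055)<.05)&(abs(y+.18)<.05);print("pod",x[m].min(),x[m].max(),y[m].min(),y[m].max())
    m=(C[:,2]>.05)&(C[:,2]<.1)&(abs(C[:,0]-.72)<.1)&(abs(C[:,1]+.36)<.12);print("tape",C[m].min(0),C[m].max(0))
Rt=tool(8.3,65,-1)
rel([.56,-.20,.22],Rt)
```

```text
top paddle 26 -0.056039889651421065 -0.1794829204642052 [[-0.043, -0.18, 0.098], [-0.044, -0.177, 0.092], [-0.046, -0.18, 0.096], [-0.047, -0.183, 0.097], [-0.045, -0.178, 0.086], [-0.05, -0.179, 0.098], [-0.049, -0.183, 0.092], [-0.049, -0.177, 0.086], [-0.053, -0.178, 0.098], [-0.054, -0.181, 0.097], [-0.05, -0.177, 0.078], [-0.056, -0.177, 0.096]]
pod -0.08650973667738206 -0.02625147918319871 -0.20791476771751707 -0.15303368979942655
tape [ 0.67436114 -0.43642796  0.05030629] [ 0.76313073 -0.33039423  0.08171887]
scene paddle 57 -0.0545427006700766 -0.18280301281106942 [[-0.068, -0.179, 0.096], [-0.066, -0.178, 0.096], [-0.067, -0.181, 0.096], [-0.064, -0.181, 0.098], [-0.061, -0.181, 0.1], [-0.059, -0.179, 0.098], [-0.066, -0.183, 0.093], [-0.063, -0.183, 0.097], [-0.06, -0.182, 0.097], [-0.058, -0.181, 0.097], [-0.056, -0.179, 0.095], [-0.053, -0.179, 0.099]]
pod -0.08510547489065333 -0.024123578068054104 -0.2103931636898987 -0.15325239930281184
tape [ 0.67656444 -0.43785914  0.0501203 ] [ 0.76518787 -0.33058655  0.08504937]
t 22.0 q [-0.2  -0.44  2.33  0.72  0.96  0.23] p [0.4749 0.1459 0.251 ] F [0.2 1.  0.2] open 0.999
rotvec [-0.1187  0.2434 -0.6561] deg 40.7 shift [  85.1 -345.9  -31. ] len 357.6
```

Paddle position confirmed at station (−55, −180). Transit:

Request:
move_arm --pt "-0.005 0.01 -0.03 2 -10 0 100" --pt "-0.015 0.03 -0.08 8 -30 0 200" --pt "-0.03 0.06 -0.15 16 -60 0 255" --pt "-0.04 0.085 -0.23 25 -95 0 255" --pt "-0.055 0.11 -0.3 34 -132 0 255" --pt "-0.07 0.14 -0.38 43 -170 0 255" --pt "-0.08 0.165 -0.45 52 -210 0 255" --pt "-0.09 0.19 -0.52 61 -250 -5 255" --pt "-0.1 0.21 -0.58 70 -285 -12 255" --pt "-0.11 0.23 -0.62 77 -315 -20 255" --pt "-0.119 0.243 -0.65 82 -335 -27 255" --pt "-0.119 0.243 -0.656 85 -345 -31 255"

```text
time: 23.2
eef_pos: [0.5601, -0.1995, 0.2186]
tcp_rot: [0.567, 0.422, -0.336, 0.622]
contact_force: [-0.2, -0.4, -0.2]
opening: 0.0
```

Run:
```python
from h import *
Rt=tool(8.3,65,-1)
for p in[(-.075,-.228,.15),(-.056,-.222,.085)]: print(station(*p));rel(station(*p),Rt)
```

```text
[ 0.65769878 -0.23143859  0.15      ]
t 23.2 q [-0.64 -0.06  2.02  0.39  0.9   0.58] p [ 0.5601 -0.1995  0.2186] F [-0.2 -0.4 -0.2] open 0.0
rotvec [-0.0004 -0.0014  0.0006] deg 0.1 shift [ 97.6 -31.9 -68.6] len 123.5
[ 0.67563363 -0.22275867  0.085     ]
t 23.2 q [-0.64 -0.06  2.02  0.39  0.9   0.58] p [ 0.5601 -0.1995  0.2186] F [-0.2 -0.4 -0.2] open 0.0
rotvec [-0.0004 -0.0014  0.0006] deg 0.1 shift [ 115.6  -23.3 -133.6] len 178.2
```

Request:
move_arm --pt "0 0 0 10 -6 -5 255" --pt "0 0 0 30 -15 -16 255" --pt "0 0 0 55 -24 -32 255" --pt "0 0 0 80 -30 -52 255" --pt "0 0 0 97 -32 -70 255" --pt "0 0 0 106 -30 -90 255" --pt "0 0 0 112 -26 -110 255" --pt "0 0 0 115 -24 -125 255" --pt "0 0 0 116 -23 -133 255" --pt "0 0 0 116 -23 -134 255"

```text
time: 24.2
eef_pos: [0.6753, -0.2215, 0.083]
tcp_rot: [0.567, 0.424, -0.336, 0.621]
contact_force: [-0.9, -0.1, 0.1]
opening: 0.001
```

Run:
```python
from h import *
from plant import eyes,readout
Rt=tool(8.3,65,-1);rel(station(-.056,-.222,.085),Rt)
for n in("scene","top"):
    d=eyes.read_camera(n);np.savez(f"pics/{n}15.npz",**d)
    if n=="top": crop(d,290,370,140,220,7,"pics/v1.png")
    else: crop(d,220,320,240,340,6,"pics/v2.png")
```

```text
t 24.2 q [-0.56  0.36  1.83  0.45  0.67  0.55] p [ 0.6753 -0.2215  0.083 ] F [-0.9 -0.1  0.1] open 0.001
rotvec [-0.0019 -0.0037 -0.    ] deg 0.2 shift [ 0.3 -1.3  2. ] len 2.4
```

View pics/v1.png

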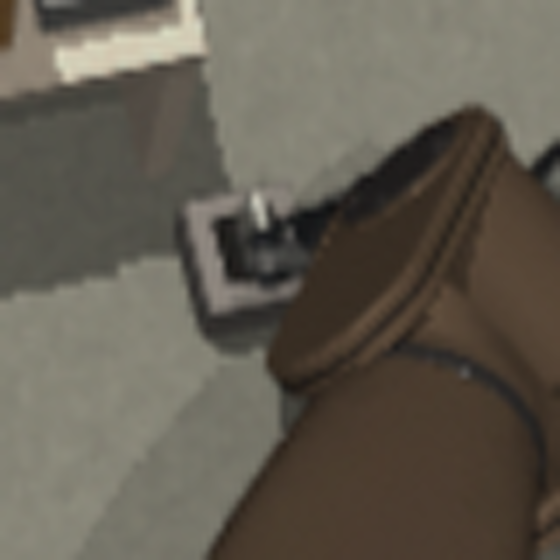

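View pics/v2.png

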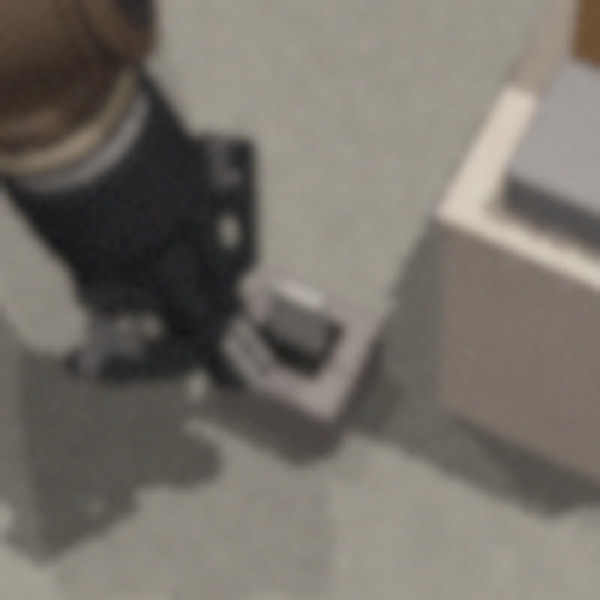

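The shut fingertips are just right of the paddle, with the shelf clear. I'll approach to just short of contact.

Request:
move_arm --pt "0 0 0 -1 4 1 255" --pt "0 0 0 -1.5 10 2 255" --pt "0 0 0 -2.5 16 2 255" --pt "0 0 0 -3 20 2 255" --pt "0 0 0 -3 20 2 255"

```text
time: 24.8
eef_pos: [0.673, -0.2017, 0.0873]
tcp_rot: [0.567, 0.422, -0.336, 0.622]
contact_force: [0.0, -0.7, -1.0]
opening: -0.001
```

Run:
```python
from h import *
from plant import eyes,readout
s=readout.get_state();a=np.radians(SA);D=s["eef_pos"][:2]-SO;print(s["eef_pos"],"st",D@[np.cos(a),np.sin(a)],D@[-np.sin(a),np.cos(a)],s["contact_force"])
for n in("scene","top"):
    d=eyes.read_camera(n);np.savez(f"pics/{n}16.npz",**d)
    if n=="scene": crop(d,235,305,260,330,8,"pics/w2.png")
    else: crop(d,300,350,150,200,8,"pics/w1.png")
```

```text
[ 0.67303737 -0.20165839  0.08728463] st -0.0555231083219801 -0.20074593677808783 [ 0.01537511 -0.73233631 -0.95507765]
```

View pics/w2.png

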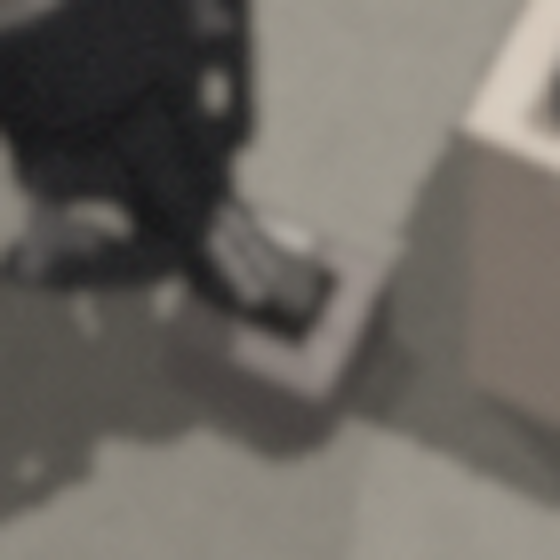

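View pics/w1.png

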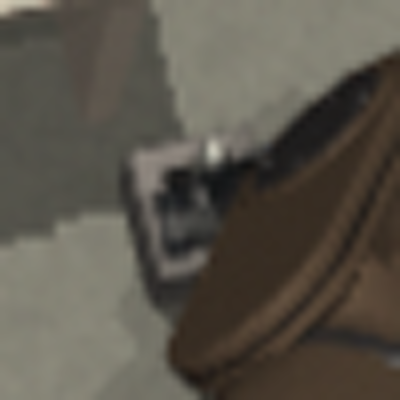

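Request:
move_arm --pt "0 0 0 -1 5 0 255" --pt "0 0 0 -1.5 10 0 255" --pt "0 0 0 -2 14 0 255" --pt "0 0 0 -2 14 0 255"

```text
time: 25.3
eef_pos: [0.6711, -0.1879, 0.0871]
tcp_rot: [0.567, 0.422, -0.336, 0.622]
contact_force: [0.2, -2.5, -1.1]
opening: -0.002
```

Run:
```python
from h import *
from plant import eyes,readout
s=readout.get_state();a=np.radians(SA);D=s["eef_pos"][:2]-SO;print(s["eef_pos"],"st",D@[np.cos(a),np.sin(a)],D@[-np.sin(a),np.cos(a)],s["contact_force"])
d=eyes.read_camera("scene");np.savez("pics/scene17.npz",**d);crop(d,235,305,260,330,8,"pics/x2.png")
d=eyes.read_camera("top");np.savez("pics/top17.npz",**d);crop(d,300,350,150,200,8,"pics/x1.png")
```

```text
[ 0.67106447 -0.18792684  0.0870661 ] st -0.05549311221802729 -0.18687341814171138 [ 0.15340068 -2.51036621 -1.12681411]
```

View pics/x2.png

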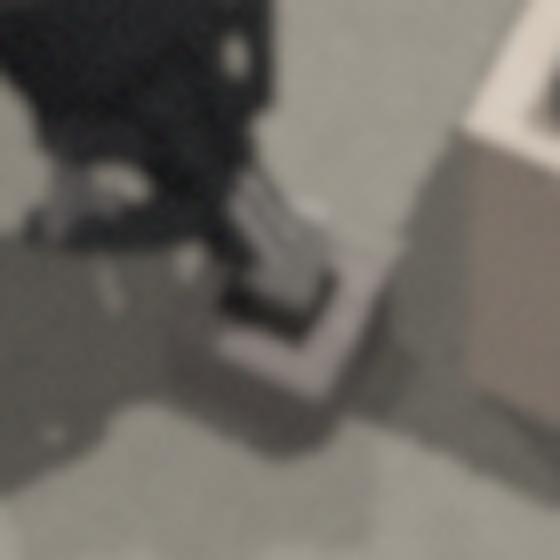

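View pics/x1.png

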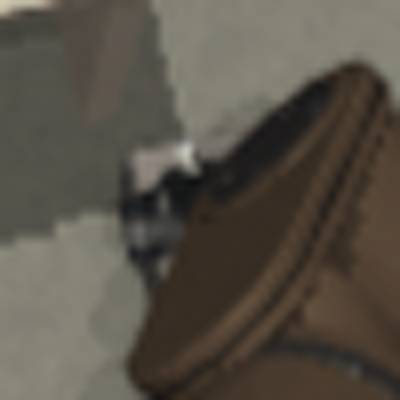

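The paddle is turned about 0.25 rad to the left. I'll push another 9 mm and hold.

Request:
move_arm --pt "0 0 0 -0.7 4 0 255" --pt "0 0 0 -1.3 9 0 255" --pt "0 0 0 -1.3 9 0 255"

```text
time: 25.7
eef_pos: [0.6699, -0.1791, 0.0872]
tcp_rot: [0.567, 0.422, -0.336, 0.622]
contact_force: [0.8, -2.3, -0.8]
opening: 0.001
```

Run:
```python
from h import *
from plant import eyes,readout
s=readout.get_state();a=np.radians(SA);D=s["eef_pos"][:2]-SO;print(s["eef_pos"],"st",D@[np.cos(a),np.sin(a)],D@[-np.sin(a),np.cos(a)],s["contact_force"])
d=eyes.read_camera("top");np.savez("pics/top18.npz",**d);crop(d,300,350,150,200,8,"pics/y1.png")
```

```text
[ 0.66988766 -0.17907911  0.08722001] st -0.055380377186827506 -0.17794848261879276 [ 0.81876891 -2.34835787 -0.77584661]
```

View pics/y1.png

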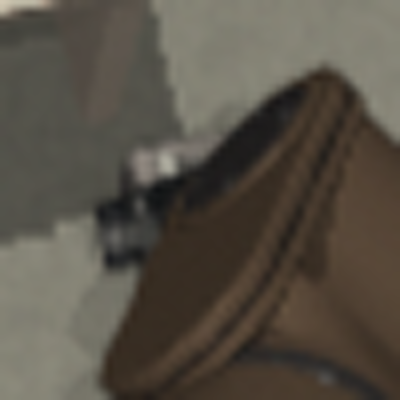

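The tip has moved about 20 mm, or 0.44 rad. I'll add 1.5 mm and hold about a second.

Request:
move_arm --pt "0 0 0 -0.2 1.5 0 255" --pt "0 0 0 -0.2 1.5 0 255" --pt "0 0 0 -0.2 1.5 0 255" --pt "0 0 0 -0.2 1.5 0 255" --pt "0 0 0 -0.2 1.5 0 255" --pt "0 0 0 -0.2 1.5 0 255" --pt "0 0 0 -0.2 1.5 0 255" --pt "0 0 0 -0.2 1.5 0 255" --pt "0 0 0 -0.2 1.5 0 255" --pt "0 0 0 -0.2 1.5 0 255"

```text
time: 26.75
eef_pos: [0.6698, -0.1778, 0.0874]
tcp_rot: [0.567, 0.422, -0.336, 0.623]
contact_force: [0.8, -2.8, -0.5]
opening: -0.002
```

Run:
```python
from h import *
from plant import eyes,readout
s=readout.get_state();a=np.radians(SA);D=s["eef_pos"][:2]-SO;print(s["eef_pos"],"st",D@[np.cos(a),np.sin(a)],D@[-np.sin(a),np.cos(a)],s["contact_force"])
d=eyes.read_camera("top");np.savez("pics/top19.npz",**d);crop(d,300,350,150,200,8,"pics/z1.png")
C=cloud(d)
for n in(15,18,19):
    C=cloud(load(f"pics/top{n}.npz"))+[.0005,.001,0];D=C[...,:2]-SO;x=D@[np.cos(a),np.sin(a)];y=D@[-np.sin(a),np.cos(a)]
    br=load(f"pics/top{n}.npz")["color"].max(-1)>150
    m=(C[...,2]>.08)&(C[...,2]<.104)&(abs(x+.05)<.03)&(y>-.19)&(y<-.14)&br;print(n,m.sum(),y[m].round(4),C[m][:,2].round(3))
```

```text
[ 0.66983616 -0.17781822  0.08742131] st -0.05524931836483533 -0.17669336095686733 [ 0.76510436 -2.83326807 -0.48688722]
15 7 [-0.1806 -0.1792 -0.1826 -0.1781 -0.1821 -0.1809 -0.1806] [0.096 0.099 0.098 0.1   0.096 0.098 0.095]
18 3 [-0.1602 -0.1597 -0.1626] [0.093 0.091 0.092]
19 2 [-0.1593 -0.1598] [0.098 0.09 ]
```

View pics/z1.png

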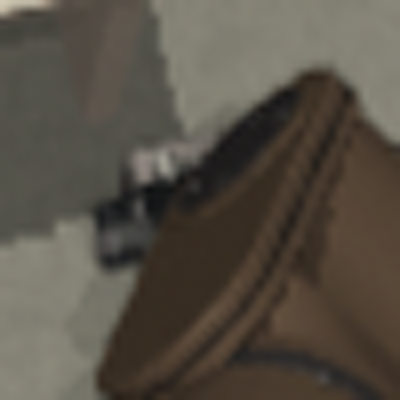

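The paddle is displaced about 21 mm (0.45 of 0.55 rad), and has been held for 1.1 s. I'll let it spring back, then lift away.

Request:
move_arm --pt "0 0 0 1.5 -10 0 255" --pt "0 0 0 3.5 -25 0 255" --pt "0 0 0 6 -40 0 255" --pt "0 0 0 6 -48 5 255" --pt "0 0 0 5 -52 20 255" --pt "0 0 0 0 -54 40 255" --pt "0 0 0 -10 -54 65 255" --pt "0 0 0 -30 -54 90 255" --pt "0 0 0 -60 -52 115 255" --pt "0 0 0 -95 -50 135 255" --pt "0 0 0 -125 -50 145 255" --pt "0 0 0 -140 -50 150 255"

```text
time: 28.0
eef_pos: [0.5285, -0.228, 0.2404]
tcp_rot: [0.567, 0.421, -0.336, 0.624]
contact_force: [0.6, -0.1, -0.5]
opening: 0.0
```

Run:
```python
from h import *
from plant import eyes,readout
s=readout.get_state();print(s["time"],s["eef_pos"],s["contact_force"]);a=np.radians(SA)
for n in("top","scene"):
    d=eyes.read_camera(n);np.savez(f"pics/{n}20.npz",**d);cv2.imwrite(f"pics/{n}20.png",d["color"][:,:,::-1])
for n,b in(("top",[.0005,.001,0]),("scene",[-.0055,0,0])):
  for k in(0,20):
    C=cloud(load(f"pics/{n}{k}.npz"))+b;D=C[...,:2]-SO;x=D@[np.cos(a),np.sin(a)];y=D@[-np.sin(a),np.cos(a)]
    m=(C[...,2]>.085)&(C[...,2]<.105)&(abs(x+.055)<.03)&(abs(y+.18)<.03);print(n,k,m.sum(),y[m].mean())
```

```text
28.0 [ 0.52845982 -0.22796206  0.24036737] [ 0.59445247 -0.08189    -0.46040519]
top 0 23 -0.17951401338495304
top 20 22 -0.1798244409359302
scene 0 39 -0.18231399894048728
scene 20 37 -0.18201514516942816
```

View pics/top20.png

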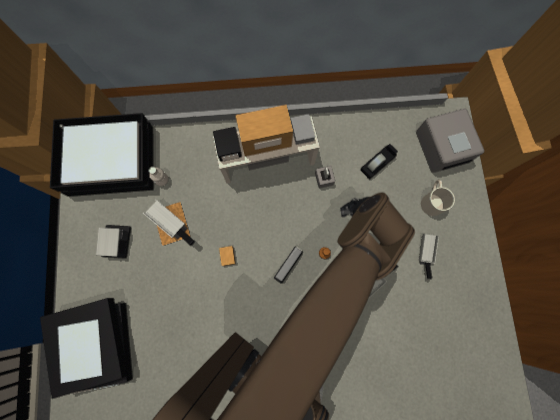

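View pics/scene20.png

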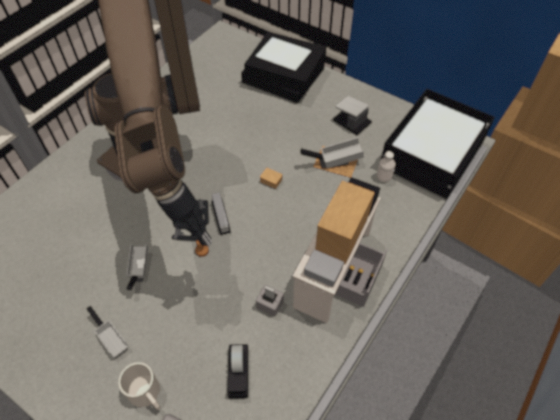

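The paddle is upright again, the cells are in the bin, the cup is on the mat and the bystanders haven't moved. Handing in.

Run:
```python
from plant import ctrl
print(ctrl.sign_off())
```

```text
the job is handed in; nothing more can be done
None
```

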